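# Slide the tall oiler bottle into its bench stall

## Robot

A 6-joint arm with a two-finger parallel gripper is mounted at the origin on the work surface. World frame = base frame: x ahead of the robot, y to its left, z up, the work surface at z = 0. Lengths are in m, angles in degrees, forces in N, time in s.
With the tool pointing down it reaches from about 0.375 to 0.9 m from the base axis. Payload 3.1 kg.
Tool frame: the origin (TCP) lies at the very end of the fingers, on their centre line; the grasp point (between the pads) lies 19 mm behind it (bot.grip_point_offset is the distance from the TCP to the grasp point, in m); z points along the fingers, x is the direction in which the jaws open and shut, and the axes are right-handed (so a half turn about z gives the same grasp; the last joint's range is limited). The gripper opens to 87 mm and grips with 3 to 60 N. Pads are 19 mm wide; open, the fingers measure 117 mm over their backs; the gripper's body (75 mm by 190 mm) begins 51 mm behind the grasp point.
Start: joints at [-82.821, 30.224, 82.088, -0, 67.689, -10.227], TCP at [0.187, -0.596, 0.223] pointing down, gripper open.
Joint ranges: [-176.69, 176.69], [-43.24, 126.21], [12.49, 139.97], [-82, 262], [0, 151.66], [-163.58, 163.58]. Speed limits (degrees/s): [159.86, 159.86, 180, 180, 180, 180].

## Interface

Orientations are given as a 3x3 rotation matrix whose columns are the frame's x, y, z axes.
In Python, from rig import bot, capture, recognise, place_of gives the robot as it stands.
- The arm moves only by the tool send_rows, never from a script. Its argument "motion" is a list of rows, each a list of 2 entries, a list of its own where there are three numbers: the shift along the tool's x, y, z in mm, then the turn about the tool's z in rad. A call has exactly 5 rows; each row shifts and turns the pose as measured when the row begins, along the tool's axes as they then stand; what a row does not reach is not made up. A row lasts 1/12 s, in which the tool goes at most 41.7 mm and 7.16 degrees, less where a joint would pass 70% of its speed; a pose out of reach is approached as far as the arm can. A call with a gripper value outside its range is refused whole. "gripper" is the closure, from 0 (fully open) to 1 (shut), set as the call begins (left out, the last holds). The fingers move at their own pace and stop on an object; the grip force is fixed at half the most. Time passes only in rows, so rows that do not move let the fingers close, or fill a call up. It gives the time, the measured TCP pose, the force and the opening at its end, in the units of the state.
- bot.read_state(): the state, without advancing time (a new reading comes with each control period).
- capture(name): name is "side" or "top"; returns a dict with "image" (400x640x3 uint8, blue, green, red), "fx", "fy", "cx", "cy" (pixels), "rvec" (rotation vector, rad) and "tvec" (3), from world to camera coordinates, as OpenCV has them. Camera axes: x right, y down, z forward; pixel columns grow to the right and rows downward; lengths in m; the calibration is good to about 2 mm. A picture is of the moment at which its call begins. There is no depth.
- bot.hand_in(): hands the job in, once; it reports no verdict.
Trained networks look in the newest picture that a camera, given by its name, has taken for a name from the list of things; names that differ only in an ending like _2 or _b are one class to them, and where a whole thing is asked for, a point or a joint stands for the part that bears it (a point fixed in the world has none). Each returns a list of dicts, best first, with "p" (0 to 1); they miss things now and then, are a little off and sometimes report something else, mostly with a low value. They report only what shows in the picture. A call takes as long as a camera call. They do not tell look-alikes from the thing itself.
- recognise(camera, target): "xy" ([column, row] in pixels, amid what is visible of it).
- place_of(camera, target): "xy" ([column, row] in pixels: a listed point, or the origin of a listed thing).
The state is a dict: "time_s": time; "joint_positions": joint angles; "qvel": joint speeds; "tau": joint torques, N m; "position": TCP position; "tcp_rot": TCP orientation; "force": force on the tool from outside, world axes, zero at the start; "moment": the same for the moment, N m; "opening": opening from 0.0 (shut) to 1.0 (fully open).
Only numpy, scipy, OpenCV 4.12 (cv2) and the standard library are available. Lean on these libraries where they do the work, as an engineer would, in place of code of your own. Each camera call takes 0.05 s, during which the arm holds its last target.

## Task

Put the tall oiler bottle back in its place: push it low on its body so that it slides across the bench, standing upright all the way, into the open end of the low three-sided steel stall, until it stands against the stall's back wall. Only push it: do not lift it or let it tip, and leave the keypad, the lock pawl and the grommet where they lie.

Things in the scene. Friction and masses are not known exactly. Their poses are not given: they have to be found in the camera images.
- oiler: loose plastic oiler bottle standing on the bench, 200 mm high, 0.17 to 0.38 kg: white round body, 48 mm diameter, straight up to 100 mm, shoulder to 22 mm diameter at 122 mm, black 26 mm collar and thin black nozzle above. Origin at the centre of its underside, z up. A few newtons low down slide it; pushed high (even by a gripper body overhanging the fingers) it tips, so lean the tool back from it.
- stall: fixed steel stall: two side walls and a back wall, 35 mm high, 6 mm thick; no floor, open at the top and the -x end. Origin on the bench, x points from the open end to the back wall. Inside y is -42 to +42 mm; open end at x = -35, back wall's inner face at x = +35 mm (bottle home at x = +11). Its x points to the robot's left within 18 degrees; the bottle starts 120 to 180 mm before it, up to 40 mm aside.
- keypad: loose red plastic keypad lying flat, 70 mm (x) by 100 mm (y) by 19 mm high with its keys; origin at the centre of its underside; bystander
- pawl: loose bronze lock pawl lying flat, about 62 mm long (x from -31 to +31 mm), up to 26 mm wide, 10 mm high; origin on the bench near its middle; bystander
- grommet: loose black rubber grommet lying flat, a ring of 30 mm outer and 14 mm inner diameter, 9 mm high; origin at the centre of its underside; bystander
- vise: bench vise bolted down, green jaws holding a steel hinge bracket, 149 mm high, 85 mm (x), reaching from y = -65 to +135 mm (the handle bar, 126 mm along x, is at y = 125 mm); origin at the centre of its foot on the bench; fixed, not part of the work
Not all that is in view belongs to the job. There is more than one size of the oiler; the job needs the smallest.

How it is judged:
By the outcome, as a careful person would: the job done as asked, in the order asked, and still so for the second after the job is handed in, with the robot touching nothing.
It also fails if it takes over 48 s, if anything falls off the work surface, if the arm or the gripper's body presses on something with over 40 N, if the wrist force passes 120 N, or if a joint passes its speed limit or range.

## Working session

There is one attempt and no reset: what is moved stays moved. The work goes in short steps, Python scripts to look and compute and a tool call to move; the robot and the scene stay as the last step left them, time stands still between calls to the robot, and variables do not carry over. Pictures are saved under pics/ and viewed, and the job is handed in when it is done.

Besides the shell and the picture viewer there is one more tool, called after "Request:" as name([rows], argument=value, ...), one row to a line, values as JSON. send_rows: Moves the arm, as the interface text tells. Its arguments: {"type":"object","properties":{"motion":{"type":"array","items":{"type":"array"}},"gripper":{"type":"number"}},"required":["motion"]}

```bash
ls; mkdir -p pics
cat > h.py <<'E'
import numpy as np, cv2
from rig import bot, capture, recognise, place_of
def ray(c,px):
    K=np.array([[c['fx'],0,c['cx']],[0,c['fy'],c['cy']],[0,0,1]])
    R=cv2.Rodrigues(np.array(c['rvec'],float))[0]; t=np.array(c['tvec'],float).ravel()
    o=-R.T@t; d=R.T@np.linalg.inv(K)@np.array([px[0],px[1],1.0]); return o,d
def at(c,px,z=0):
    o,d=ray(c,px); return o+d*(z-o[2])/d[2]
def proj(c,p):
    K=np.array([[c['fx'],0,c['cx']],[0,c['fy'],c['cy']],[0,0,1]])
    return cv2.projectPoints(np.array(p,float).reshape(-1,3),np.array(c['rvec'],float),np.array(c['tvec'],float),K,None)[0].reshape(-1,2)
E
python3 - <<'E'
from h import *
np.set_printoptions(precision=3,suppress=True)
for n in ['top','side']:
    c=capture(n); cv2.imwrite(f'pics/{n}0.png',c['image'])
    print(n,ray(c,(320,200)))
    for t in ['oiler','stall','keypad','pawl','grommet','vise']:
        for f in (recognise,place_of):
            for r in f(n,t)[:4]: print(t,f.__name__,r['p'],r['xy'],at(c,r['xy'])[:2])
print(bot.read_state())
E
```

```text
pics
top (array([0.489, 0.131, 1.045]), array([ 0.087,  0.   , -0.996]))
oiler call 0.78 [448.2, 271.3] [ 0.403 -0.19 ]
oiler call 0.77 [438.6, 179.5] [ 0.635 -0.171]
oiler call 0.68 [417.9, 228.5] [ 0.51  -0.116]
oiler call 0.88 [431.8, 267.5] [ 0.413 -0.15 ]
oiler call 0.87 [412.1, 224.3] [ 0.52  -0.102]
oiler call 0.84 [427.1, 185.5] [ 0.62  -0.142]
stall call 0.89 [327.8, 217.5] [0.536 0.112]
stall call 0.72 [344.7, 216.4] [0.539 0.069]
stall call 0.5 [378.9, 262.6] [ 0.424 -0.017]
keypad call 0.57 [326.7, 162.2] [0.678 0.115]
keypad call 0.64 [326.5, 161.9] [0.679 0.115]
pawl call 0.77 [378.9, 264.4] [ 0.42  -0.017]
pawl call 0.68 [380.3, 267.1] [ 0.413 -0.02 ]
grommet call 0.56 [324.9, 160.1] [0.684 0.12 ]
grommet call 0.54 [332.1, 254.0] [0.445 0.1  ]
grommet call 0.6 [330.8, 259.4] [0.432 0.104]
vise call 0.81 [203.8, 203.4] [0.57  0.426]
vise call 0.59 [215.2, 202.0] [0.574 0.397]
vise call 0.45 [330.8, 162.9] [0.676 0.104]
side (array([ 0.485, -0.415,  0.698]), array([ 0.115,  0.635, -0.764]))
oiler call 0.87 [379.1, 305.7] [ 0.649 -0.099]
oiler call 0.82 [239.6, 339.6] [ 0
[... 370 characters left out ...]
0.423 -0.014]
grommet call 0.57 [253.4, 234.5] [0.439 0.1  ]
vise call 0.94 [294.3, 116.0] [0.576 0.465]
vise call 0.36 [300.9, 300.7] [ 0.512 -0.064]
vise call 0.82 [299.1, 132.5] [0.579 0.397]
{'time_s': 1.3, 'joint_positions': array([-82.82 ,  30.226,  82.088,  -0.001,  67.686, -10.227]), 'qvel': array([ 0.   , -0.077,  0.089,  0.016, -0.025, -0.023]), 'tau': array([  0.   , -44.001, -17.698,   0.064,   0.05 ,  -0.   ]), 'position': array([ 0.187, -0.596,  0.223]), 'tcp_rot': array([[ 0.299, -0.954, -0.   ],
       [-0.954, -0.299,  0.   ],
       [-0.   ,  0.   , -1.   ]]), 'force': array([ 0.458,  0.142, -0.373]), 'moment': array([-0.023, -0.001,  0.026]), 'opening': 0.9980611532618887}
```

View pics/top0.png

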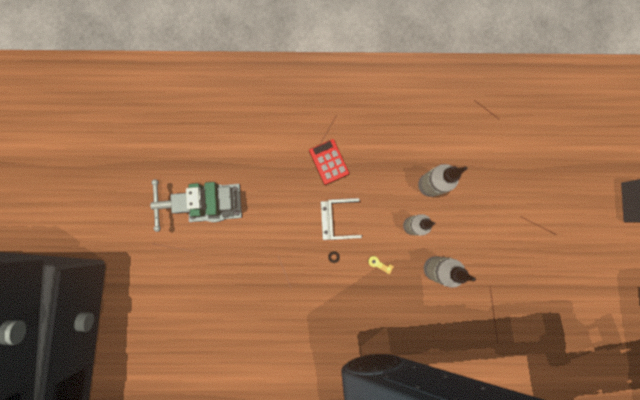

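View pics/side0.png

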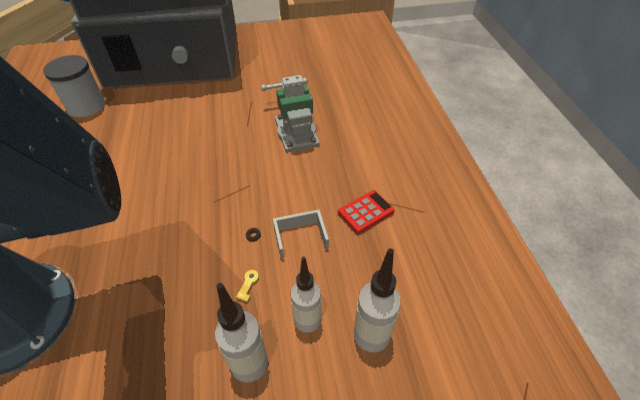

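Candidates for the oiler in the top view: bottles at (441,180), (419,225) and (448,270). The middle one at (419,225), which is (305,300) in the side view, is clearly the smallest. I'll check it in a close crop along with the stall's geometry.

Run:
```python
from h import *
np.set_printoptions(precision=3,suppress=True)
T=capture('top');S=capture('side')
# model overlay
def stall(x,y,a):
    a=np.radians(a);R=np.array([[np.cos(a),-np.sin(a)],[np.sin(a),np.cos(a)]])
    L=np.array([[-35,-48],[-35,-42],[35,-42],[35,42],[-35,42],[-35,48],[41,48],[41,-48]])/1000.
    return np.c_[L@R.T+[x,y],np.full(8,.035)]
from scipy.optimize import least_squares
ims=[]
for n,c,(x0,y0,w,h) in (('top',T,(300,150,160,120)),('side',S,(220,180,200,200))):
    im=cv2.resize(c['image'][y0:y0+h,x0:x0+w],None,fx=800/w if n=='top' else 3,fy=800/w if n=='top' else 3,interpolation=cv2.INTER_CUBIC)
    cv2.imwrite(f'pics/{n}_crop.png',im)
```

```text
(no output)
```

View pics/top_crop.png

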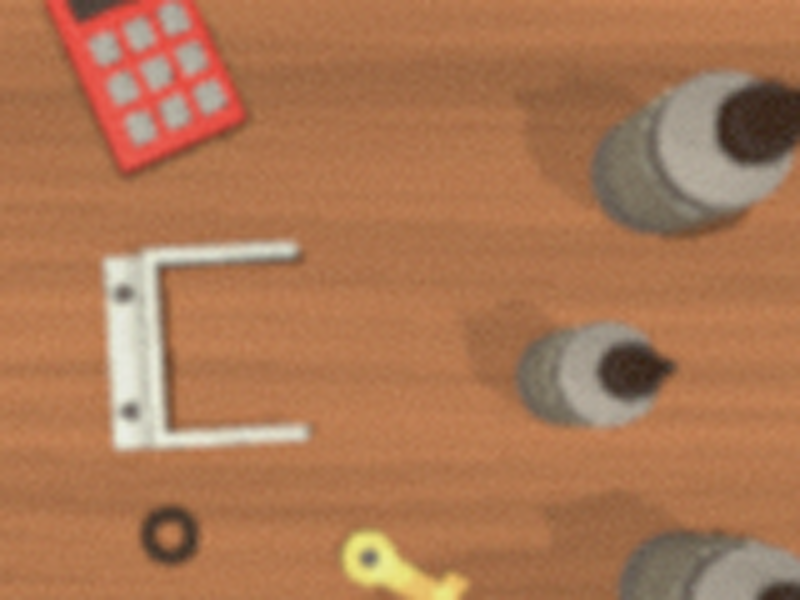

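View pics/side_crop.png

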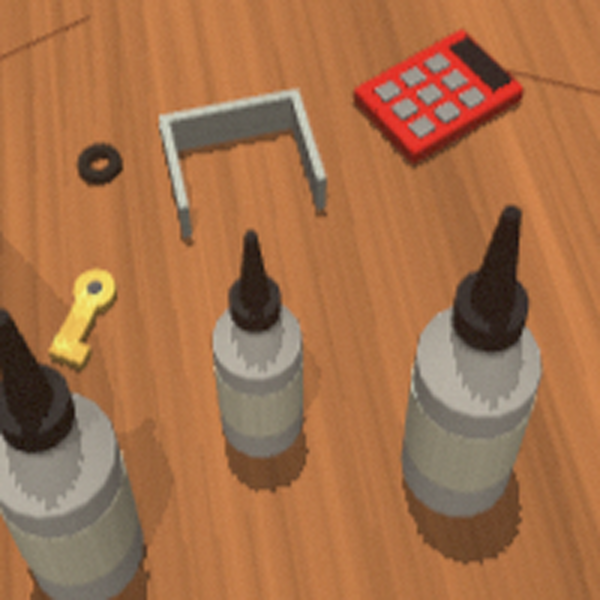

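```bash
cat >> h.py <<'E'
def stallpts(x,y,a,z=.035):
    a=np.radians(a);R=np.array([[np.cos(a),-np.sin(a)],[np.sin(a),np.cos(a)]])
    L=np.array([[-35,-48],[-35,-42],[35,-42],[35,42],[-35,42],[-35,48],[41,48],[41,-48]])/1000.
    return np.c_[L@R.T+[x,y],np.full(8,z)]
def circ(x,y,z,r=.024):
    t=np.linspace(0,2*np.pi,40);return np.c_[x+r*np.cos(t),y+r*np.sin(t),np.full(40,z)]
E
python3 - <<'E'
from h import *
from scipy.optimize import least_squares
np.set_printoptions(precision=4,suppress=True)
T=capture('top');S=capture('side')
# a: direction of stall x in world. lower wall in top image is world -x side => stall +y is toward -x world if stall x=+y
P={0:(300,241),1:(300,260),2:(160,266),3:(167,430),4:(309,425),5:(309,442),}
idx=sorted(P);px=np.array([[300+P[i][0]/5,150+P[i][1]/5] for i in idx])
f=lambda v:(proj(T,stallpts(*v[:2],v[2]*100))[idx]-px).ravel()
r=least_squares(f,[.536,.112,.9]);v=r.x*[1,1,100];print(v,r.fun.reshape(-1,2))
PS={0:(322,180),2:(296,97),3:(172,121),4:(183,205)}
# bottle: body bottom circle in both; fit by overlay
bx=at(T,(300+545/5.,150+373/5.));print(bx)
for n,c,(x0,y0,w,h) in (('top',T,(300,150,160,120)),('side',S,(220,180,200,200))):
    s=5 if n=='top' else 3
    im=cv2.resize(c['image'][y0:y0+h,x0:x0+w],None,fx=s,fy=s,interpolation=cv2.INTER_CUBIC)
    def pl(p,col):
        q=((proj(c,p)-[x0,y0]+.5)*s-.5).astype(int);cv2.polylines(im,[q.reshape(-1,1,2)],True,col,1)
    pl(stallpts(*v),(255,0,0))
    for z in (0,.1): pl(circ(.520,-.105,z),(0,255,0))
    cv2.imwrite(f'pics/{n}_ov.png',im)
E
```

```text
[ 0.5317  0.0659 92.6562] [[ 0.0463  0.6095]
 [ 0.1679 -0.7598]
 [-0.2979 -0.8079]
 [-0.2079  0.7462]
 [ 0.0841  0.561 ]
 [ 0.2077 -0.3665]]
[ 0.5196 -0.0939  0.    ]
```

View pics/top_ov.png

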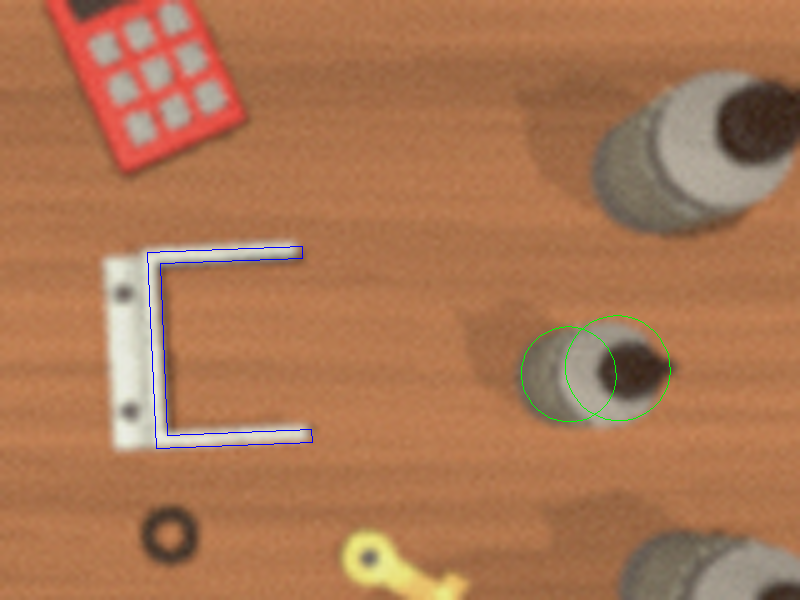

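View pics/side_ov.png

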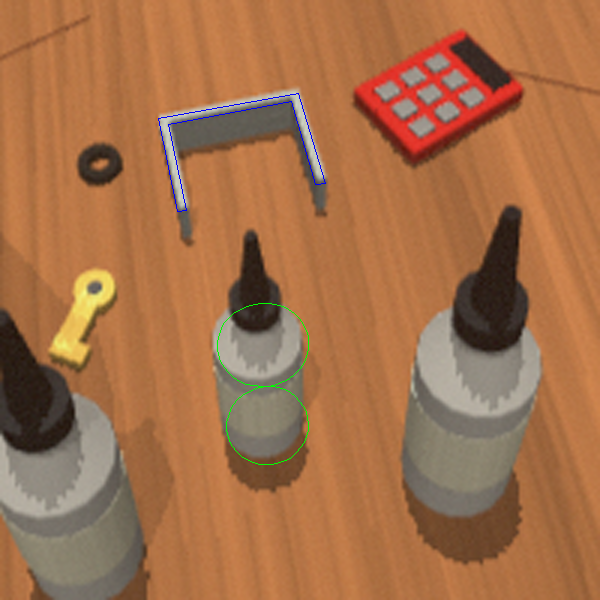

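The smallest bottle is at about (0.517, -0.102) and the stall origin is at (0.531, 0.066), heading about 92.5°. The rows can only turn about the tool's z, so I have to find out how to get a lean, for example at the edge of the reach. First I'll measure the large bottles, which limit how much room the gripper has.

Run:
```python
from h import *
np.set_printoptions(precision=4,suppress=True)
T=capture('top');S=capture('side')
print(bot.grip_point_offset,[a for a in dir(bot) if a[0]!='_'])
V=[(.5165,-.102,1),(.624,-.142,1.35),(.412,-.153,1.35)]
for n,c,(x0,y0,w,h) in (('top',T,(380,150,120,150)),('side',S,(200,220,220,180))):
    s=4 if n=='top' else 3
    im=cv2.resize(c['image'][y0:y0+h,x0:x0+w],None,fx=s,fy=s,interpolation=cv2.INTER_CUBIC)
    def pl(p,col):
        q=((proj(c,p)-[x0,y0]+.5)*s-.5).astype(int);cv2.polylines(im,[q.reshape(-1,1,2)],True,col,1)
    for x,y,k in V:
        for z,r in ((0,.024),(.1,.024),(.122,.013),(.2,.003)): pl(circ(x,y,z*k,r*k),(0,255,0))
    cv2.imwrite(f'pics/{n}_ov2.png',im)
```

```text
0.0187 ['PlanningError', 'grip_point_offset', 'hand_in', 'read_state']
```

View pics/top_ov2.png

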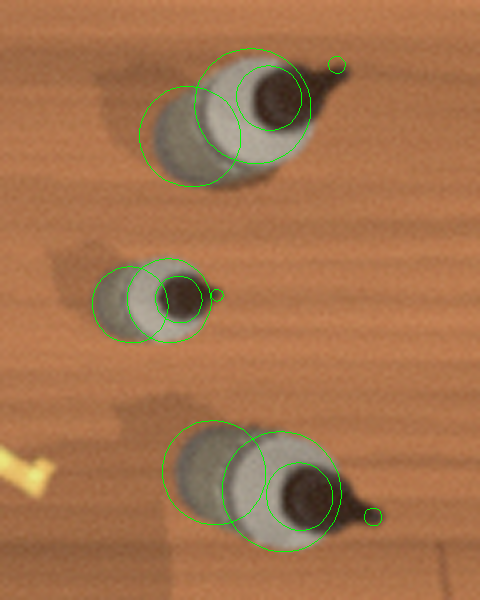

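View pics/side_ov2.png

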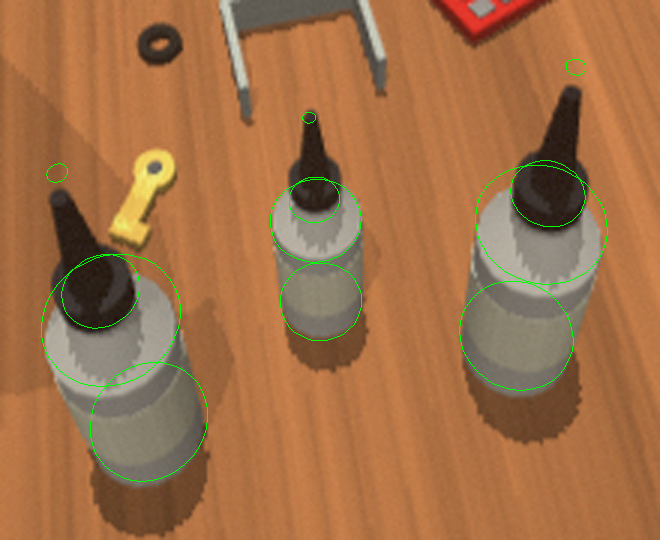

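Request:
send_rows([
  [[-14, 37, 0], 0],
  [[-14, 37, 0], 0],
  [[-14, 37, 0], 0],
  [[-14, 37, 0], 0],
  [[-14, 37, 0], 0],
], gripper=0.65)

```text
time_s: 2.02
position: [-0.0071, -0.5862, 0.2223]
tcp_rot: [[0.314, -0.949, 0.004], [-0.949, -0.314, -0.004], [0.005, -0.003, -1.0]]
force: [-0.8, 0.7, 0.6]
opening: 0.706
```

Request:
send_rows([
  [[-39, -13, 0], 0],
  [[-39, -13, 0], 0],
  [[-39, -13, 0], 0],
  [[-39, -13, 0], 0],
  [[-39, -13, 0], 0],
])

```text
time_s: 2.43
position: [-0.018, -0.3863, 0.2195]
tcp_rot: [[0.303, -0.953, -0.004], [-0.953, -0.303, -0.02], [0.018, 0.01, -1.0]]
force: [-0.8, 0.4, -0.0]
opening: 0.377
```

Request:
send_rows([
  [[-38, -13, 0], 0],
  [[-38, -13, 0], 0],
  [[-38, -13, 0], 0],
  [[-38, -13, 0], 0],
  [[-38, -13, 0], 0],
])

```text
time_s: 2.85
position: [-0.0121, -0.1783, 0.2149]
tcp_rot: [[0.312, -0.95, -0.007], [-0.95, -0.312, -0.021], [0.018, 0.013, -1.0]]
force: [-1.3, 1.1, 1.2]
opening: 0.351
```

```bash
python3 -c "
from rig import bot
s=bot.read_state();print(s['joint_positions'],s['position'],s['tcp_rot'],s['time_s'])"
```

```text
[-133.49105407  -10.28239291  138.62020088    0.71433681   50.51438497
  -62.11207037] [-0.01206403 -0.17826798  0.21490381] [[ 0.31193708 -0.9500782  -0.00683165]
 [-0.94993234 -0.31173688 -0.02118186]
 [ 0.01799475  0.01309701 -0.9997523 ]] 2.85
```

Request:
send_rows([
  [[38, 13, 0], 0],
  [[38, 13, 0], 0],
  [[38, 13, 0], 0],
  [[38, 13, 0], 0],
  [[38, 13, 0], 0],
])

```text
time_s: 3.27
position: [-0.0306, -0.3373, 0.2163]
tcp_rot: [[0.196, -0.981, -0.01], [-0.981, -0.196, -0.017], [0.014, 0.013, -1.0]]
force: [-0.6, 0.6, -0.2]
opening: 0.355
```

Request:
send_rows([
  [[0, 0, 20], -0.12],
  [[0, 0, 20], -0.12],
  [[0, 0, 20], -0.12],
  [[0, 0, 20], -0.12],
  [[0, 0, 0], -0.12],
])

```text
time_s: 3.68
position: [-0.04, -0.3591, 0.1379]
tcp_rot: [[0.729, -0.684, -0.022], [-0.684, -0.728, -0.046], [0.015, 0.049, -0.999]]
force: [0.5, -0.0, -0.3]
opening: 0.351
```

Request:
send_rows([
  [[0, 0, 0], -0.12],
  [[0, 0, 0], -0.12],
  [[0, 0, 0], -0.12],
  [[0, 0, 0], -0.12],
  [[0, 0, 0], -0.12],
])

```text
time_s: 4.1
position: [-0.0406, -0.3603, 0.1366]
tcp_rot: [[0.992, -0.128, -0.022], [-0.128, -0.991, -0.044], [-0.016, 0.047, -0.999]]
force: [0.1, 0.3, 0.3]
opening: 0.346
```

```bash
python3 -c "
from rig import bot
s=bot.read_state();print(s['joint_positions'],s['position'],s['tcp_rot'],s['time_s'])"
```

```text
[-114.1778551    19.70837187  125.18853012   -0.17378745   32.26852565
 -106.67808113] [-0.04061258 -0.36026849  0.13659767] [[ 0.99159926 -0.12750922 -0.0217324 ]
 [-0.12837161 -0.99072936 -0.04445299]
 [-0.01586276  0.04686937 -0.99877507]] 4.1
```

Request:
send_rows([
  [[-3, -25, 0], 0],
  [[-3, -25, 0], 0],
  [[-3, -25, 0], 0],
  [[-3, -25, 0], 0],
  [[-3, -25, 0], 0],
])

```text
time_s: 4.52
position: [-0.0459, -0.2511, 0.1384]
tcp_rot: [[0.993, -0.117, -0.028], [-0.118, -0.992, -0.051], [-0.021, 0.054, -0.998]]
force: [-1.3, 2.1, 0.4]
opening: 0.352
```

```bash
python3 -c "
from rig import bot
s=bot.read_state();print(s['joint_positions'],s['position'],s['tcp_rot'],s['time_s'])"
```

```text
[-126.78660271   13.82767534  139.98155179    1.25007604   22.89717984
 -121.18351583] [-0.04592333 -0.25110619  0.13837089] [[ 0.99279054 -0.11662788 -0.02765636]
 [-0.11792541 -0.99170363 -0.05116158]
 [-0.02146005  0.05405412 -0.99830738]] 4.5167
```

Request:
send_rows([
  [[-1, -10, 0], 0],
  [[-1, -10, 0], 0],
  [[-1, -10, 0], 0],
  [[-1, -10, 0], 0],
  [[-1, -10, 0], 0],
])

```text
time_s: 4.93
position: [-0.0524, -0.2274, 0.1599]
tcp_rot: [[0.993, -0.119, -0.027], [-0.12, -0.992, -0.032], [-0.023, 0.035, -0.999]]
force: [-0.8, -0.6, 0.2]
opening: 0.347
```

```bash
python3 -c "
from rig import bot
s=bot.read_state();print(s['joint_positions'],s['position'],s['tcp_rot'],s['time_s'])"
```

```text
[-1.31473072e+02  7.69306967e+00  1.39899676e+02  1.33981325e-01
  3.00136480e+01 -1.24734275e+02] [-0.05237247 -0.22739776  0.15986568] [[ 0.9925497  -0.11886021 -0.02678342]
 [-0.11969477 -0.9922927  -0.03206802]
 [-0.02276538  0.03503494 -0.99912676]] 4.9333
```

Request:
send_rows([
  [[-2, -25, 22], 0],
  [[-2, -25, 22], 0],
  [[-2, -25, 22], 0],
  [[-2, -25, 22], 0],
  [[-2, -25, 22], 0],
])

```text
time_s: 5.35
position: [-0.083, -0.2085, 0.1366]
tcp_rot: [[0.993, -0.117, -0.002], [-0.117, -0.992, 0.056], [-0.009, -0.056, -0.998]]
force: [-0.2, 0.5, 0.7]
opening: 0.351
```

```bash
python3 -c "
from rig import bot
s=bot.read_state();print(s['joint_positions'],s['position'],s['tcp_rot'],s['time_s'])"
```

```text
[-137.55121529   14.32780779  139.89628284   -5.2931623    27.96436005
 -126.10122276] [-0.08303982 -0.20847833  0.13659392] [[ 0.99310552 -0.11720034 -0.00234844]
 [-0.11688187 -0.99153865  0.05647777]
 [-0.00894778 -0.05581389 -0.9984011 ]] 5.35
```

Request:
send_rows([
  [[14, 36, 11], 0],
  [[14, 36, 11], 0],
  [[14, 36, 11], 0],
  [[14, 36, 11], 0],
  [[14, 36, 11], 0],
])

```text
time_s: 5.77
position: [-0.0474, -0.391, 0.0611]
tcp_rot: [[0.988, -0.156, 0.006], [-0.156, -0.985, 0.074], [-0.005, -0.074, -0.997]]
force: [-1.7, 0.1, -0.1]
opening: 0.352
```

```bash
python3 -c "
from rig import bot
s=bot.read_state();print(s['joint_positions'],s['position'],s['tcp_rot'],s['time_s'])"
```

```text
[-112.24699037   33.25312238  119.32289314   -2.44517999   31.52578226
 -101.10393006] [-0.04737382 -0.39100131  0.0610731 ] [[ 0.98767014 -0.15642362  0.00627341]
 [-0.15645492 -0.98488958  0.07425884]
 [-0.00543722 -0.07432475 -0.99721927]] 5.7667
```

Request:
send_rows([
  [[26, -12, 0], 0],
  [[26, -12, 0], 0],
  [[26, -12, 0], 0],
  [[26, -12, 0], 0],
  [[26, -12, 0], 0],
])

```text
time_s: 6.18
position: [0.0861, -0.3695, 0.0515]
tcp_rot: [[0.987, -0.162, 0.001], [-0.162, -0.985, 0.068], [-0.01, -0.067, -0.998]]
force: [0.3, -0.4, 0.5]
opening: 0.35
```

Request:
send_rows([
  [[-1, -30, 0], 0],
  [[-1, -30, 0], 0],
  [[-1, -30, 0], 0],
  [[-1, -30, 0], 0],
  [[-1, -30, 0], 0],
])

```text
time_s: 6.6
position: [0.1105, -0.2321, 0.0581]
tcp_rot: [[0.988, -0.154, -0.004], [-0.153, -0.985, 0.075], [-0.016, -0.074, -0.997]]
force: [3.4, 16.1, 3.0]
opening: 0.357
```

```bash
python3 -c "
from rig import bot
s=bot.read_state();print(s['joint_positions'],s['position'],s['tcp_rot'],s['time_s'])"
```

```text
[-89.83061712  33.43369836 139.99623103  -1.1768215   10.9007574
 -79.81596319] [ 0.11050013 -0.23205845  0.05812893] [[ 0.98806053 -0.15401144 -0.00410701]
 [-0.15326737 -0.98529929  0.07546136]
 [-0.01566854 -0.07393092 -0.99714027]] 6.6
```

Run:
```python
from h import *
c=capture('side');cv2.imwrite('pics/s1.png',c['image'])
c=capture('top');cv2.imwrite('pics/t1.png',c['image'])
s=bot.read_state();print(s['force'],s['moment'],s['joint_positions'],s['time_s'])
```

```text
[-0.245507   -0.43513082 -0.50608801] [-0.07193235 -0.06951496  0.01645194] [-89.74026259  33.35859908 139.85066224  -1.162656    10.85190012
 -79.85242342] 6.7
```

View pics/s1.png

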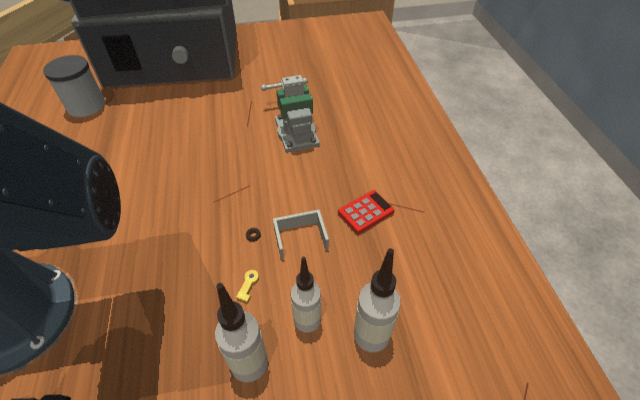

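View pics/t1.png

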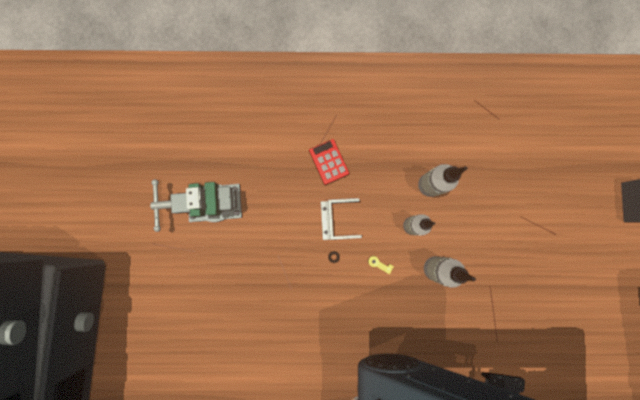

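Request:
send_rows([
  [[2, -20, 8], 0],
  [[2, -20, 8], 0],
  [[2, -20, 8], 0],
  [[2, -20, 8], 0],
  [[2, -20, 8], 0],
])

```text
time_s: 7.12
position: [0.1669, -0.19, 0.0389]
tcp_rot: [[0.987, -0.161, -0.03], [-0.156, -0.981, 0.112], [-0.048, -0.106, -0.993]]
force: [0.3, 0.2, -0.0]
opening: 0.346
```

```bash
python3 -c "
from rig import bot
s=bot.read_state();print(s['joint_positions'],s['position'],s['tcp_rot'],s['time_s'])"
```

```text
[-7.47652810e+01  3.79015794e+01  1.39831287e+02  1.26627124e-01
  8.93577149e+00 -6.57481802e+01] [ 0.16690905 -0.1900439   0.0388691 ] [[ 0.98657279 -0.16050876 -0.03018385]
 [-0.1562259  -0.98133532  0.11213593]
 [-0.04761928 -0.10591476 -0.99323435]] 7.1167
```

Request:
send_rows([
  [[-12, 22, -8], 0],
  [[-12, 22, -8], 0],
  [[-12, 22, -8], 0],
  [[-12, 22, -8], 0],
  [[-10, -18, 0], 0],
])

```text
time_s: 7.53
position: [0.1005, -0.2579, 0.0611]
tcp_rot: [[0.991, -0.131, -0.038], [-0.125, -0.985, 0.118], [-0.053, -0.112, -0.992]]
force: [-0.3, -2.0, -1.4]
opening: 0.352
```

Request:
send_rows([
  [[-12, -21, 3], 0],
  [[-12, -21, 3], 0],
  [[-15, -26, 5], 0],
  [[-15, -26, 5], 0],
  [[-15, -26, 5], 0],
])

```text
time_s: 7.95
position: [0.0674, -0.2039, 0.085]
tcp_rot: [[0.989, -0.138, -0.055], [-0.126, -0.976, 0.176], [-0.078, -0.167, -0.983]]
force: [0.1, -0.1, 0.2]
opening: 0.352
```

```bash
python3 -c "
from rig import bot
s=bot.read_state();print(s['joint_positions'],s['position'],s['tcp_rot'],s['time_s'])"
```

```text
[-96.08004921  28.28284054 139.85988922 -11.27026684  22.03219152
 -77.59870098] [ 0.06738636 -0.20391364  0.08501345] [[ 0.98892827 -0.13784922 -0.05494052]
 [-0.12627409 -0.97618795  0.17638578]
 [-0.07794692 -0.16749532 -0.98278665]] 7.95
```

Request:
send_rows([
  [[-8, -22, 20], 0],
  [[-8, -22, 20], 0],
  [[-8, -22, 20], 0],
  [[-8, -22, 20], 0],
  [[-8, -22, 20], 0],
])

```text
time_s: 8.37
position: [0.0746, -0.1872, 0.0498]
tcp_rot: [[0.985, -0.149, -0.083], [-0.123, -0.958, 0.26], [-0.118, -0.246, -0.962]]
force: [-0.4, -0.7, 0.4]
opening: 0.347
```

```bash
python3 -c "
from rig import bot
s=bot.read_state();print(s['joint_positions'],s['position'],s['tcp_rot'],s['time_s'])"
```

```text
[-92.39838655  37.59828725 139.85501081 -17.41332416  18.23867709
 -67.12850852] [ 0.07462065 -0.18721558  0.04981138] [[ 0.98533171 -0.14918248 -0.08286136]
 [-0.12315875 -0.95776799  0.25983147]
 [-0.11812426 -0.24581509 -0.9620923 ]] 8.3667
```

Request:
send_rows([
  [[-24, 22, -10], 0],
  [[-24, 22, -10], 0],
  [[-24, 22, -10], 0],
  [[-24, 22, -10], 0],
  [[0, -15, 10], 0],
])

```text
time_s: 8.78
position: [-0.0354, -0.2612, 0.0656]
tcp_rot: [[0.987, -0.134, -0.087], [-0.106, -0.958, 0.266], [-0.119, -0.254, -0.96]]
force: [-0.5, -2.3, -0.8]
opening: 0.35
```

Request:
send_rows([
  [[0, -22, 20], 0],
  [[0, -22, 20], 0],
  [[0, -22, 20], 0],
  [[0, -22, 20], 0],
  [[0, -22, 20], 0],
])

```text
time_s: 9.2
position: [-0.0388, -0.1989, 0.0064]
tcp_rot: [[0.986, -0.145, -0.087], [-0.113, -0.946, 0.304], [-0.127, -0.29, -0.949]]
force: [-0.5, -0.1, -0.0]
opening: 0.35
```

```bash
python3 -c "
from rig import bot
s=bot.read_state();print(s['joint_positions'],s['position'],s['tcp_rot'],s['time_s'])"
```

```text
[-114.73896547   47.81190649  139.88411927  -61.81987469   13.531611
  -44.49469303] [-0.03881719 -0.19894146  0.00640186] [[ 0.98553071 -0.14546116 -0.08700728]
 [-0.11278207 -0.94596814  0.30401395]
 [-0.12652834 -0.28980222 -0.94868607]] 9.2
```

```bash
cat > opt.py <<'E'
import numpy as np
B=np.array([.5165,-.102]); big=[(.619,-.147,.031),(.409,-.158,.031)]
def box(x0,x1,y0,y1,z0,z1,n=(13,7,9)):
    g=np.meshgrid(np.linspace(x0,x1,n[0]),np.linspace(y0,y1,n[1]),np.linspace(z0,z1,n[2]),indexing='ij');return np.stack(g,-1).reshape(-1,3)
body=box(-.095,.095,-.0375,.0375,-.22,-.07,(21,9,12))
wr=box(-.045,.045,-.045,.045,-.32,-.22,(7,7,8))
def fingers(g):
    return np.r_[box(g/2,g/2+.015,-.0095,.0095,-.07,0,(4,5,15)),box(-g/2-.015,-g/2,-.0095,.0095,-.07,0,(4,5,15))]
def rot(th,ph,ps):
    # tool z: down, leaned by th toward ph
    z=np.array([np.sin(th)*np.cos(ph),np.sin(th)*np.sin(ph),-np.cos(th)])
    ax=np.cross([0,0,-1.],z); ax/=np.linalg.norm(ax)+1e-12
    import cv2
    R=cv2.Rodrigues(ax*th)[0]@np.array([[1,0,0],[0,-1,0],[0,0,-1.]])
    c,s=np.cos(ps),np.sin(ps)
    return R@np.array([[c,-s,0],[s,c,0],[0,0,1]])
def rad(z,k=1): return np.where(z<.1*k,.024*k,np.where(z<.122*k,(.024-.013*(z-.1*k)/(.022*k))*k,np.where(z<.2*k,.013*k,-1)))
def ev(th,ph,ps,g,offs=(0,),pd=np.array([.075,.997])):
    R=rot(th,ph,ps);F=fingers(g)@R.T;Bd=body@R.T;W=wr@R.T
    h=max(.004-F[:,2].min(),.004-Bd[:,2].min())
    best=None
    n=np.array([-pd[1],pd[0]])
    for o in offs:
        # place tool so that fingers just touch bottle from behind along pd; lateral offset o
        F2=F[:,:2]; u=F2@pd; v=F2@n+o
        m=(np.abs(v)<.024)&(F[:,2]+h<.1)
        if not m.any(): continue
        reach=u[m]+np.sqrt(.024**2-v[m]**2)
        # bottle centre ahead at distance = max(reach)
        D=reach.max(); i=np.where(m)[0][reach.argmax()]
        T=B-pd*D+n*o
        def clr(P,c,r,k):
            z=P[:,2]+h; rr=rad(z,k)if k==1 else np.where(z<.255,r,-1)
            d=np.hypot(P[:,0]+T[0]-c[0],P[:,1]+T[1]-c[1])-rr
            return d[rr>0].min() if (rr>0).any() else 9
        cb=min(clr(Bd,B,0,1),clr(W,B,0,1)); cg=min(min(clr(P,(x,y),r,2) for P in(Bd,W,F)) for x,y,r in big)
        r=(F[i,2]+h,v[i],cb,cg,h,T,o)
        s=min(cb,cg)
        if best is None or s>best[0]: best=(s,r)
    return best
if __name__=='__main__':
    out=[]
    for th in np.radians(range(18,61,3)):
     for ph in np.radians(range(60,136,15)):
      for ps in np.radians(range(0,180,15)):
       for g in (0,.03,.06):
        b=ev(th,ph,ps,g,np.arange(-.06,.061,.006))
        if b: out.append((b[0],np.degrees([th,ph,ps]).round(),g,b[1]))
    out=[o for o in out if abs(o[4][1])<.012 and o[4][0]<.055]
    for zmax in(.03,.045,.055):
      for tm in (24,30,36,42,48,60):
        c=[o for o in out if o[4][0]<zmax and o[1][0]<=tm]
        if c:
            o=max(c,key=lambda o:o[0]);print(zmax,tm,round(o[0],4),o[1],o[2],[np.round(q,3) for q in o[4]])
E
python3 opt.py
```

```text
Traceback (most recent call last):
  File "opt.py", line 49, in <module>
    out=[o for o in out if abs(o[4][1])<.012 and o[4][0]<.055]
                               ~^^^
IndexError: tuple index out of range
```

```bash
sed -i 's/o\[4\]/o[3]/g' opt.py; time python3 opt.py
```

```text
0.03 24 0.0004 [24. 75. 30.] 0.06 [np.float64(0.021), np.float64(0.001), np.float64(0.0), np.float64(0.002), np.float64(0.012), array([ 0.549, -0.155]), np.float64(-0.036)]
0.03 30 0.0018 [30. 75. 30.] 0.06 [np.float64(0.025), np.float64(0.001), np.float64(0.009), np.float64(0.002), np.float64(0.014), array([ 0.549, -0.154]), np.float64(-0.036)]
0.03 36 0.0021 [33. 75. 30.] 0.06 [np.float64(0.027), np.float64(0.001), np.float64(0.014), np.float64(0.002), np.float64(0.015), array([ 0.549, -0.153]), np.float64(-0.036)]
0.03 42 0.0021 [33. 75. 30.] 0.06 [np.float64(0.027), np.float64(0.001), np.float64(0.014), np.float64(0.002), np.float64(0.015), array([ 0.549, -0.153]), np.float64(-0.036)]
0.03 48 0.0051 [48. 75. 15.] 0.03 [np.float64(0.018), np.float64(-0.008), np.float64(0.03), np.float64(0.005), np.float64(0.011), array([ 0.55 , -0.139]), np.float64(-0.036)]
0.03 60 0.0074 [ 60. 105. 165.] 0.03 [np.float64(0.02), np.float64(0.009), np.float64(0.04), np.float64(0.007), np.float64(0.012), array([ 0.478, -0.136]), np.float64(0.036)]
0.045 24 0.0013 [24. 90. 45.] 0.06 [np.float64(0.035
[... 1402 characters left out ...]
t64(0.049), np.float64(0.001), np.float64(0.011), np.float64(0.01), np.float64(0.027), array([ 0.488, -0.157]), np.float64(0.024)]
0.055 42 0.0116 [ 39.  90. 135.] 0.06 [np.float64(0.053), np.float64(0.001), np.float64(0.015), np.float64(0.012), np.float64(0.028), array([ 0.488, -0.156]), np.float64(0.024)]
0.055 48 0.0196 [48. 90. 90.] 0.03 [np.float64(0.05), np.float64(-0.003), np.float64(0.02), np.float64(0.036), np.float64(0.028), array([ 0.513, -0.146]), np.float64(-0.0)]
0.055 60 0.0209 [ 54. 105.  75.] 0 [np.float64(0.052), np.float64(-0.008), np.float64(0.021), np.float64(0.024), np.float64(0.04), array([ 0.52 , -0.135]), np.float64(-0.006)]
real	0m31.691s
user	0m31.250s
sys	0m0.101s
```

Request:
send_rows([
  [[-2, 5, -34], 0],
  [[-2, 5, -34], 0],
  [[-2, 5, -34], 0],
  [[-2, 5, -34], 0],
  [[-2, 5, -34], 0],
])

```text
time_s: 9.62
position: [-0.0445, -0.2502, 0.1142]
tcp_rot: [[0.984, -0.145, -0.1], [-0.103, -0.934, 0.341], [-0.143, -0.325, -0.935]]
force: [-1.5, -0.6, -0.2]
opening: 0.347
```

```bash
cat > st.py <<'E'
from rig import bot
import numpy as np
np.set_printoptions(precision=3,suppress=True)
s=bot.read_state();R=s['tcp_rot'];z=R[:,2];print(s['joint_positions'],s['position'],'t',round(s['time_s'],2),'F',s['force'])
print(R);print('lean',np.degrees(np.arccos(-z[2])),'phi',np.degrees(np.arctan2(z[1],z[0])),'xang',np.degrees(np.arctan2(R[1,0],R[0,0])))
E
python3 st.py
```

```text
[-110.512   26.422  126.725  -17.471   45.126  -88.77 ] [-0.044 -0.25   0.114] t 9.62 F [-1.538 -0.59  -0.153]
[[ 0.984 -0.145 -0.1  ]
 [-0.103 -0.934  0.341]
 [-0.143 -0.325 -0.935]]
lean 20.803035880790365 phi 106.28982853381117 xang -5.9998129990126365
```

Request:
send_rows([
  [[3, -25, 22], 0],
  [[3, -25, 22], 0],
  [[3, -25, 22], 0],
  [[3, -25, 22], 0],
  [[3, -25, 22], 0],
])

```text
time_s: 10.03
position: [-0.0387, -0.186, 0.0583]
tcp_rot: [[0.981, -0.155, -0.115], [-0.111, -0.94, 0.322], [-0.158, -0.303, -0.94]]
force: [0.2, 0.6, 0.7]
opening: 0.356
```

```bash
python3 st.py
```

```text
[-113.707   37.217  139.849  -38.395   22.196  -67.795] [-0.039 -0.186  0.058] t 10.03 F [0.247 0.577 0.7  ]
[[ 0.981 -0.155 -0.115]
 [-0.111 -0.94   0.322]
 [-0.158 -0.303 -0.94 ]]
lean 19.9757233723078 phi 109.67221874024538 xang -6.441275201903068
```

Request:
send_rows([
  [[6, -28, 12], 0],
  [[6, -28, 12], 0],
  [[6, -28, 12], 0],
  [[6, -28, 12], 0],
  [[6, -28, 12], 0],
])

```text
time_s: 10.45
position: [0.0156, -0.1562, 0.0695]
tcp_rot: [[0.98, -0.169, -0.108], [-0.112, -0.907, 0.405], [-0.166, -0.385, -0.908]]
force: [0.3, -0.5, 0.1]
opening: 0.35
```

```bash
python3 st.py;  python3 - <<'E'
from h import *
c=capture('side');cv2.imwrite('pics/s2.png',c['image'])
c=capture('top');cv2.imwrite('pics/t2.png',c['image'])
E
```

```text
[-103.167   36.889  139.826  -25.083   27.713  -69.97 ] [ 0.016 -0.156  0.07 ] t 10.45 F [ 0.257 -0.515  0.084]
[[ 0.98  -0.169 -0.108]
 [-0.112 -0.907  0.405]
 [-0.166 -0.385 -0.908]]
lean 24.773509101914115 phi 104.89796137540816 xang -6.509747600694953
```

View pics/t2.png

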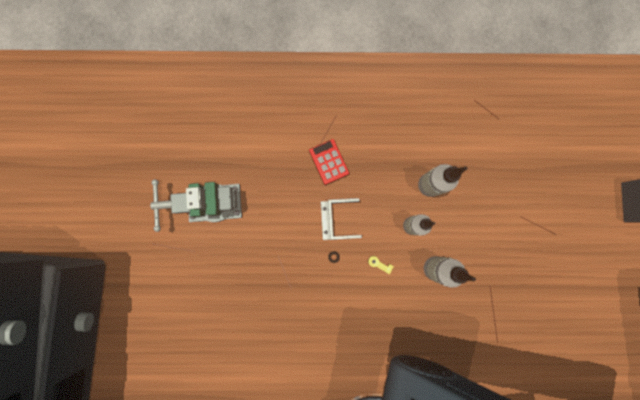

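View pics/s2.png

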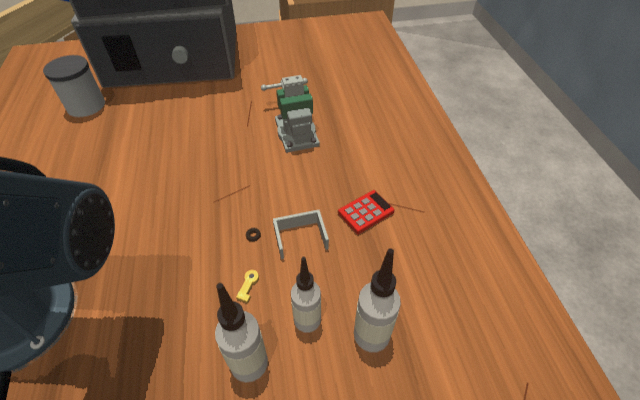

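Run:
```python
from h import *
S=capture('side')
for p in [(75,290),(73,310),(60,330),(40,350),(70,275)]:
    q=at(S,p,.01);print(p,q,np.hypot(*q[:2]))
```

```text
(75, 290) [0.10618396 0.02761548 0.01      ] 0.10971622034734958
(73, 310) [ 0.11042071 -0.01314012  0.01      ] 0.11119980166906092
(60, 330) [ 0.09563729 -0.04781839  0.01      ] 0.10692562252265732
(40, 350) [ 0.07021118 -0.0782248   0.01      ] 0.1051129344176328
(70, 275) [0.09064346 0.06233807 0.01      ] 0.11001032462431445
```

Request:
send_rows([
  [[-3, -25, 8], 0],
  [[-3, -25, 8], 0],
  [[-3, -25, 8], 0],
  [[-3, -25, 8], 0],
  [[-3, -25, 8], 0],
], gripper=0.9)

```text
time_s: 11.02
position: [0.0355, -0.122, 0.1179]
tcp_rot: [[0.978, -0.174, -0.117], [-0.103, -0.885, 0.454], [-0.182, -0.432, -0.883]]
force: [0.6, 0.3, 0.7]
opening: 0.118
```

```bash
python3 st.py
```

```text
[-98.971  27.715 139.839 -16.962  39.677 -74.82 ] [ 0.036 -0.122  0.118] t 11.02 F [0.583 0.319 0.677]
[[ 0.978 -0.174 -0.117]
 [-0.103 -0.885  0.454]
 [-0.182 -0.432 -0.883]]
lean 27.97076696318144 phi 104.42812007557811 xang -6.016145472875716
```

Request:
send_rows([
  [[3, -6, 30], 0],
  [[3, -6, 30], 0],
  [[3, -6, 25], 0],
  [[0, 0, 0], 0],
  [[0, 0, 0], 0],
])

```text
time_s: 11.43
position: [0.0524, -0.1323, 0.063]
tcp_rot: [[0.975, -0.18, -0.127], [-0.102, -0.879, 0.466], [-0.195, -0.442, -0.876]]
force: [0.2, -0.3, -0.1]
opening: 0.098
```

```bash
python3 st.py
```

```text
[-94.207  40.335 139.566 -19.366  28.964 -66.198] [ 0.052 -0.132  0.063] t 11.43 F [ 0.194 -0.333 -0.111]
[[ 0.975 -0.18  -0.127]
 [-0.102 -0.879  0.466]
 [-0.195 -0.442 -0.876]]
lean 28.8706799879527 phi 105.21850532955594 xang -5.96397111605859
```

Request:
send_rows([
  [[-6, -25, 14], 0],
  [[-6, -25, 14], 0],
  [[-6, -25, 14], 0],
  [[-6, -25, 14], 0],
  [[-6, -25, 14], 0],
])

```text
time_s: 11.85
position: [0.0823, -0.0899, 0.0989]
tcp_rot: [[0.969, -0.195, -0.15], [-0.089, -0.847, 0.524], [-0.23, -0.495, -0.838]]
force: [0.2, -0.2, 0.3]
opening: 0.106
```

```bash
python3 st.py
```

```text
[-86.111  35.157 139.972 -10.756  37.832 -66.766] [ 0.082 -0.09   0.099] t 11.85 F [ 0.155 -0.218  0.265]
[[ 0.969 -0.195 -0.15 ]
 [-0.089 -0.847  0.524]
 [-0.23  -0.495 -0.838]]
lean 33.05706602082115 phi 106.00218048436487 xang -5.254923521905624
```

Request:
send_rows([
  [[-12, 22, 2], 0],
  [[-12, 22, 2], 0],
  [[-12, 22, 2], 0],
  [[-6, -25, 14], 0],
  [[-6, -25, 14], 0],
])

```text
time_s: 12.27
position: [0.0351, -0.1121, 0.0831]
tcp_rot: [[0.968, -0.188, -0.164], [-0.075, -0.848, 0.524], [-0.238, -0.495, -0.836]]
force: [-0.1, -0.8, -0.9]
opening: 0.102
```

Request:
send_rows([
  [[-6, -25, 14], 0],
  [[-6, -25, 14], 0],
  [[-6, -25, 14], 0],
  [[-6, -25, 14], 0],
  [[-6, -25, 14], 0],
])

```text
time_s: 12.68
position: [0.0636, -0.0677, 0.1412]
tcp_rot: [[0.963, -0.199, -0.182], [-0.061, -0.817, 0.573], [-0.263, -0.541, -0.799]]
force: [-0.4, 0.1, 0.3]
opening: 0.1
```

```bash
python3 st.py
```

```text
[-88.089  28.304 139.974 -12.564  48.354 -68.315] [ 0.064 -0.068  0.141] t 12.68 F [-0.399  0.116  0.292]
[[ 0.963 -0.199 -0.182]
 [-0.061 -0.817  0.573]
 [-0.263 -0.541 -0.799]]
lean 36.97953283981879 phi 107.58866580366343 xang -3.6111831840973663
```

```bash
cat > opt2.py <<'E'
from opt import *
import sys
th0,ph0=float(sys.argv[1]),float(sys.argv[2])
out=[]
for ps in range(0,180,6):
  for g in (0,.012,.03,.045,.06):
    for pdang in (80,86,92,100):
      a=np.radians(pdang)
      b=ev(np.radians(th0),np.radians(ph0),np.radians(ps),g,np.arange(-.06,.061,.004),pd=np.array([np.cos(a),np.sin(a)]))
      if b: out.append((b[0],ps,g,pdang,b[1]))
out=[o for o in out if abs(o[4][1])<.012 and o[4][0]<.055]
out.sort(key=lambda o:-o[0])
for zm in (.03,.04,.046,.055):
  for o in [o for o in out if o[4][0]<zm][:4]:
    R=rot(np.radians(th0),np.radians(ph0),np.radians(o[1]))
    print(zm,round(o[0],4),o[1:4],'xang',np.degrees(np.arctan2(R[1,0],R[0,0])).round(),[np.round(q,3) for q in o[4]])
E
python3 opt2.py 37 107
```

```text
0.03 0.0035 (42, 0, 100) xang -36.0 [np.float64(0.025), np.float64(0.001), np.float64(0.005), np.float64(0.003), np.float64(0.015), array([ 0.523, -0.14 ]), np.float64(0.0)]
0.03 0.0034 (150, 0.045, 86) xang -153.0 [np.float64(0.025), np.float64(0.005), np.float64(0.013), np.float64(0.003), np.float64(0.015), array([ 0.481, -0.149]), np.float64(0.032)]
0.03 0.0029 (36, 0, 92) xang -30.0 [np.float64(0.025), np.float64(-0.003), np.float64(0.008), np.float64(0.003), np.float64(0.015), array([ 0.526, -0.139]), np.float64(-0.008)]
0.03 0.0028 (150, 0.045, 100) xang -153.0 [np.float64(0.025), np.float64(0.012), np.float64(0.012), np.float64(0.003), np.float64(0.015), array([ 0.48 , -0.148]), np.float64(0.044)]
0.04 0.0067 (36, 0.03, 100) xang -30.0 [np.float64(0.04), np.float64(0.009), np.float64(0.014), np.float64(0.007), np.float64(0.022), array([ 0.528, -0.145]), np.float64(-0.004)]
0.04 0.0067 (36, 0.03, 80) xang -30.0 [np.float64(0.04), np.float64(0.0), np.float64(0.013), np.float64(0.007), np.float64(0.022), array([ 0.529, -0.145]), np.float64(-0.02)]
0.04 0.0066 (36, 0.03, 86) xang 
[... 1057 characters left out ...]
, 0.06, 92) xang -101.0 [np.float64(0.055), np.float64(0.003), np.float64(0.01), np.float64(0.013), np.float64(0.031), array([ 0.503, -0.163]), np.float64(0.016)]
0.055 0.0101 (96, 0.06, 80) xang -101.0 [np.float64(0.055), np.float64(-0.001), np.float64(0.01), np.float64(0.014), np.float64(0.031), array([ 0.502, -0.162]), np.float64(0.004)]
0.055 0.0101 (96, 0.06, 100) xang -101.0 [np.float64(0.055), np.float64(0.006), np.float64(0.01), np.float64(0.013), np.float64(0.031), array([ 0.503, -0.163]), np.float64(0.024)]
0.055 0.01 (96, 0.06, 86) xang -101.0 [np.float64(0.054), np.float64(-0.002), np.float64(0.01), np.float64(0.016), np.float64(0.031), array([ 0.5  , -0.162]), np.float64(0.012)]
```

Request:
send_rows([
  [[-10, 28, 4], 0],
  [[-12, 28, 4], 0],
  [[-28, 22, 6], 0],
  [[-30, 20, 6], 0],
  [[0, -15, 8], 0],
])

```text
time_s: 13.1
position: [-0.0374, -0.1191, 0.099]
tcp_rot: [[0.963, -0.185, -0.196], [-0.048, -0.833, 0.551], [-0.266, -0.521, -0.811]]
force: [-0.1, -0.3, -0.7]
opening: 0.098
```

Request:
send_rows([
  [[2, -25, 16], 0],
  [[2, -25, 16], 0],
  [[2, -25, 16], 0],
  [[2, -25, 16], 0],
  [[0, 0, 0], 0],
])

```text
time_s: 13.52
position: [-0.0061, -0.0878, 0.1352]
tcp_rot: [[0.961, -0.202, -0.189], [-0.051, -0.801, 0.597], [-0.272, -0.564, -0.78]]
force: [0.4, -0.0, 0.1]
opening: 0.096
```

```bash
python3 st.py
```

```text
[-102.993   31.023  139.974  -25.933   46.715  -70.532] [-0.006 -0.088  0.135] t 13.52 F [ 0.404 -0.015  0.113]
[[ 0.961 -0.202 -0.189]
 [-0.051 -0.801  0.597]
 [-0.272 -0.564 -0.78 ]]
lean 38.773769286384265 phi 107.56007000579328 xang -3.0412501620666967
```

Request:
send_rows([
  [[-6, 18, 4], 0],
  [[4, -20, 28], 0],
  [[4, -20, 28], 0],
  [[4, -20, 28], 0],
  [[4, -20, 28], 0],
])

```text
time_s: 13.93
position: [0.0229, -0.0792, 0.1123]
tcp_rot: [[0.957, -0.209, -0.2], [-0.038, -0.775, 0.631], [-0.287, -0.596, -0.75]]
force: [-0.7, -0.7, -0.4]
opening: 0.102
```

```bash
python3 st.py
```

```text
[-95.787  38.157 139.972 -22.581  43.155 -65.381] [ 0.023 -0.079  0.112] t 13.93 F [-0.745 -0.736 -0.445]
[[ 0.957 -0.209 -0.2  ]
 [-0.038 -0.775  0.631]
 [-0.287 -0.596 -0.75 ]]
lean 41.43292796838465 phi 107.59721370024056 xang -2.2468924827148538
```

41.4°. One more of the same.

Request:
send_rows([
  [[-14, 24, 0], 0],
  [[-14, 24, 0], 0],
  [[3, -20, 28], 0],
  [[3, -20, 28], 0],
  [[3, -20, 28], 0],
])

```text
time_s: 14.35
position: [0.0061, -0.085, 0.0685]
tcp_rot: [[0.955, -0.204, -0.216], [-0.015, -0.761, 0.649], [-0.297, -0.616, -0.73]]
force: [-0.1, -0.6, 0.5]
opening: 0.102
```

Request:
send_rows([
  [[3, -20, 28], 0],
  [[3, -20, 28], 0],
  [[3, -20, 28], 0],
  [[3, -20, 28], 0],
  [[0, 0, 0], 0],
])

```text
time_s: 14.77
position: [0.0502, -0.0516, 0.0319]
tcp_rot: [[0.947, -0.214, -0.239], [0.012, -0.721, 0.692], [-0.32, -0.659, -0.681]]
force: [-0.1, 0.2, -0.8]
opening: 0.096
```

```bash
python3 st.py
```

```text
[-87.38   59.805 139.951 -25.636  28.567 -52.535] [ 0.05  -0.052  0.032] t 14.77 F [-0.078  0.247 -0.846]
[[ 0.947 -0.214 -0.239]
 [ 0.012 -0.721  0.692]
 [-0.32  -0.659 -0.681]]
lean 47.091014058963445 phi 109.0273009435446 xang 0.6975979044225727
```

Request:
send_rows([
  [[-4, 14, -28], 0],
  [[-4, 14, -28], 0],
  [[-4, 14, -28], 0],
  [[-4, 14, -28], 0],
  [[-4, 14, -28], 0],
])

```text
time_s: 15.18
position: [0.0513, -0.1905, 0.0953]
tcp_rot: [[0.948, -0.205, -0.243], [0.033, -0.697, 0.716], [-0.316, -0.687, -0.654]]
force: [-0.1, -0.4, -1.3]
opening: 0.104
```

```bash
python3 st.py; python3 opt2.py 47 109
```

```text
[-87.969  43.178 119.025 -13.752  66.332 -70.802] [ 0.051 -0.19   0.095] t 15.18 F [-0.141 -0.387 -1.291]
[[ 0.948 -0.205 -0.243]
 [ 0.033 -0.697  0.716]
 [-0.316 -0.687 -0.654]]
lean 49.14578233201782 phi 108.76033763937545 xang 2.007530798545682
0.03 0.0038 (156, 0.045, 86) xang -158.0 [np.float64(0.023), np.float64(0.002), np.float64(0.029), np.float64(0.004), np.float64(0.013), array([ 0.481, -0.146]), np.float64(0.032)]
0.03 0.0033 (156, 0.045, 92) xang -158.0 [np.float64(0.023), np.float64(0.004), np.float64(0.029), np.float64(0.003), np.float64(0.013), array([ 0.482, -0.146]), np.float64(0.036)]
0.03 0.0032 (150, 0.045, 86) xang -153.0 [np.float64(0.028), np.float64(0.004), np.float64(0.026), np.float64(0.003), np.float64(0.016), array([ 0.481, -0.147]), np.float64(0.032)]
0.03 0.0031 (162, 0.045, 80) xang -162.0 [np.float64(0.018), np.float64(-0.002), np.float64(0.03), np.float64(0.003), np.float64(0.011), array([ 0.481, -0.144]), np.float64(0.028)]
0.04 0.0081 (72, 0, 86) xang -72.0 [np.float64(0.037), np.float64(-0.008), np.float64(0.008), np.float64(0.009), np.float64(0.02
[... 1321 characters left out ...]
3, 80) xang -72.0 [np.float64(0.048), np.float64(-0.011), np.float64(0.018), np.float64(0.019), np.float64(0.026), array([ 0.525, -0.146]), np.float64(-0.016)]
0.055 0.0181 (72, 0.03, 100) xang -72.0 [np.float64(0.048), np.float64(-0.002), np.float64(0.018), np.float64(0.019), np.float64(0.026), array([ 0.524, -0.146]), np.float64(0.0)]
0.055 0.0181 (72, 0.03, 86) xang -72.0 [np.float64(0.048), np.float64(-0.009), np.float64(0.018), np.float64(0.018), np.float64(0.026), array([ 0.525, -0.146]), np.float64(-0.012)]
0.055 0.0179 (72, 0.03, 92) xang -72.0 [np.float64(0.048), np.float64(-0.008), np.float64(0.018), np.float64(0.022), np.float64(0.026), array([ 0.522, -0.147]), np.float64(-0.004)]
```

```bash
cat > opt3.py <<'E'
from opt import *
for th in (49,):
 for ph in (109,100):
  for ps in range(66,116,6):
   for g in (.009,.03):
    R=rot(np.radians(th),np.radians(ph),np.radians(ps))
    b=ev(np.radians(th),np.radians(ph),np.radians(ps),g,np.arange(-.03,.031,.003),pd=np.array([.0745,.997]))
    if b: print(ph,ps,g,round(b[0],4),'x',np.degrees(np.arctan2(R[1,0],R[0,0])).round(),'y',np.degrees(np.arctan2(R[1,1],R[0,1])).round(),'x_up',R[2,0].round(2),R[2,1].round(2),[np.round(q,3) for q in b[1]])
E
python3 opt3.py
```

```text
109 66 0.009 0.0143 x -63.0 y -158.0 x_up -0.75 -0.07 [np.float64(0.047), np.float64(-0.01), np.float64(0.014), np.float64(0.018), np.float64(0.032), array([ 0.526, -0.138]), np.float64(-0.012)]
109 66 0.03 0.0211 x -63.0 y -158.0 x_up -0.75 -0.07 [np.float64(0.055), np.float64(-0.01), np.float64(0.021), np.float64(0.022), np.float64(0.032), array([ 0.525, -0.146]), np.float64(-0.012)]
109 72 0.009 0.0146 x -73.0 y -162.0 x_up -0.75 0.01 [np.float64(0.045), np.float64(-0.009), np.float64(0.015), np.float64(0.018), np.float64(0.03), array([ 0.523, -0.139]), np.float64(-0.009)]
109 72 0.03 0.0211 x -73.0 y -162.0 x_up -0.75 0.01 [np.float64(0.053), np.float64(-0.007), np.float64(0.021), np.float64(0.024), np.float64(0.03), array([ 0.519, -0.147]), np.float64(-0.006)]
109 78 0.009 0.0139 x -82.0 y -166.0 x_up -0.75 0.09 [np.float64(0.046), np.float64(-0.009), np.float64(0.014), np.float64(0.015), np.float64(0.033), array([ 0.517, -0.14 ]), np.float64(-0.003)]
109 78 0.03 0.0206 x -82.0 y -166.0 x_up -0.75 0.09 [np.float64(0.054), np.float64(-0.005), np.float64(0.021), np.float64(0.021),
[... 5158 characters left out ...]
), np.float64(0.0), np.float64(0.008), np.float64(0.008), np.float64(0.035), array([ 0.499, -0.137]), np.float64(0.015)]
100 108 0.03 0.0153 x -119.0 y 171.0 x_up -0.67 0.35 [np.float64(0.051), np.float64(0.003), np.float64(0.015), np.float64(0.016), np.float64(0.035), array([ 0.492, -0.144]), np.float64(0.021)]
100 114 0.009 0.0047 x -126.0 y 166.0 x_up -0.63 0.42 [np.float64(0.042), np.float64(0.005), np.float64(0.005), np.float64(0.007), np.float64(0.033), array([ 0.493, -0.135]), np.float64(0.021)]
100 114 0.03 0.0124 x -126.0 y 166.0 x_up -0.63 0.42 [np.float64(0.048), np.float64(0.006), np.float64(0.012), np.float64(0.014), np.float64(0.033), array([ 0.486, -0.142]), np.float64(0.027)]
```

```bash
cat > opt4.py <<'E'
from opt import *
pd=np.array([.0745,.997])
def path(th,ph,ps,g,o,steps=np.linspace(-.15,.185,18)):
    R=rot(*np.radians([th,ph,ps]));F=fingers(g)@R.T;Bd=body@R.T;W=wr@R.T
    b=ev(*np.radians([th,ph,ps]),g,(o,),pd)
    if not b: return None
    zc,v,cb,cg,h,T,_=b[1]
    m=9
    for s in steps:
        t=T+pd*s
        for P in (F,Bd,W):
            for x,y,r in big:
                k=P[:,2]+h<.255
                if k.any(): m=min(m,(np.hypot(P[k,0]+t[0]-x,P[k,1]+t[1]-y)-r).min())
    return zc,v,cb,m,h,T
if __name__=='__main__':
  for th in (44,47,50):
   for ph in (80,86,92,98,104):
    best=None
    for ps in range(72,109,4):
     for o in np.arange(-.012,.0121,.003):
      for g in (.009,):
        p=path(th,ph,ps,g,o)
        if p and abs(p[1])<.011:
            sc=min(p[2],p[3]*.8)
            if best is None or sc>best[0]: best=(sc,ps,g,o,p)
    if best:
      R=rot(*np.radians([th,ph,best[1]]))
      print(th,ph,best[1:3],round(best[3],3),'y',np.degrees(np.arctan2(R[1,1],R[0,1])).round(),[np.round(q,3) for q in best[4]])
E
python3 opt4.py
```

```text
44 80 (96, 0.009) -0.009 y 173.0 [np.float64(0.034), np.float64(0.0), np.float64(0.006), np.float64(0.015), np.float64(0.021), array([ 0.523, -0.141])]
44 86 (92, 0.009) -0.009 y 177.0 [np.float64(0.034), np.float64(0.001), np.float64(0.006), np.float64(0.018), np.float64(0.021), array([ 0.523, -0.14 ])]
44 92 (88, 0.009) -0.0 y -178.0 [np.float64(0.033), np.float64(-0.003), np.float64(0.006), np.float64(0.009), np.float64(0.02), array([ 0.514, -0.14 ])]
44 98 (84, 0.009) 0.012 y -173.0 [np.float64(0.034), np.float64(0.005), np.float64(0.004), np.float64(-0.001), np.float64(0.021), array([ 0.502, -0.14 ])]
44 104 (80, 0.009) 0.012 y -169.0 [np.float64(0.034), np.float64(0.006), np.float64(0.002), np.float64(-0.021), np.float64(0.021), array([ 0.502, -0.14 ])]
47 80 (96, 0.009) -0.009 y 173.0 [np.float64(0.041), np.float64(0.001), np.float64(0.011), np.float64(0.014), np.float64(0.027), array([ 0.523, -0.14 ])]
47 86 (92, 0.009) -0.009 y 177.0 [np.float64(0.041), np.float64(0.001), np.float64(0.011), np.float64(0.018), np.float64(0.027), array([ 0.523, -0.14 ])]
47 92 (92, 0.009) 0.00
[... 513 characters left out ...]
, np.float64(0.015), np.float64(0.017), np.float64(0.032), array([ 0.526, -0.14 ])]
50 86 (92, 0.009) -0.0 y 177.0 [np.float64(0.048), np.float64(0.001), np.float64(0.016), np.float64(0.026), np.float64(0.033), array([ 0.514, -0.138])]
50 92 (88, 0.009) 0.012 y -178.0 [np.float64(0.047), np.float64(0.004), np.float64(0.015), np.float64(0.021), np.float64(0.032), array([ 0.502, -0.138])]
50 98 (84, 0.009) 0.012 y -173.0 [np.float64(0.047), np.float64(0.005), np.float64(0.014), np.float64(-0.001), np.float64(0.033), array([ 0.502, -0.139])]
50 104 (76, 0.009) 0.012 y -166.0 [np.float64(0.047), np.float64(0.007), np.float64(0.012), np.float64(-0.022), np.float64(0.032), array([ 0.502, -0.139])]
```

```bash
cat > mv.py <<'E'
import sys,numpy as np
from rig import bot
s=bot.read_state();R=s['tcp_rot'];d=np.array([float(a) for a in sys.argv[1:4]])
t=R.T@(d-s['position'])*1000
n=np.linalg.norm(t);print('pos',s['position'].round(4),'t',round(s['time_s'],2),'tool mm',t.round(1),'len',n.round(1),'rows@40',np.ceil(n/40),'per',(t/np.ceil(n/40)).round(1))
E
python3 mv.py .20 -.22 .36
```

```text
pos [ 0.0513 -0.1905  0.0953] t 15.18 tool mm [  56.3 -191.7 -230.4] len 305.0 rows@40 8.0 per [  7.  -24.  -28.8]
```

Request:
send_rows([
  [[7, -24, -29], 0],
  [[7, -24, -29], 0],
  [[7, -24, -29], 0],
  [[7, -24, -29], 0],
  [[7, -24, -29], 0],
])

```text
time_s: 15.6
position: [0.1449, -0.2113, 0.2723]
tcp_rot: [[0.95, -0.203, -0.238], [0.029, -0.699, 0.714], [-0.312, -0.685, -0.658]]
force: [-0.4, -0.6, 0.0]
opening: 0.104
```

```bash
python3 st.py; python3 mv.py .50 .05 .40
```

```text
[-76.449  24.048 105.594  -3.73   99.07  -69.356] [ 0.145 -0.211  0.272] t 15.6 F [-0.393 -0.62   0.035]
[[ 0.95  -0.203 -0.238]
 [ 0.029 -0.699  0.714]
 [-0.312 -0.685 -0.658]]
lean 48.83466032855611 phi 108.44653402103236 xang 1.7778509558477957
pos [ 0.1449 -0.2113  0.2723] t 15.6 tool mm [ 305.1 -342.4   18. ] len 459.0 rows@40 12.0 per [ 25.4 -28.5   1.5]
```

Request:
send_rows([
  [[20, -30, -8], 0],
  [[22, -30, -6], 0],
  [[25, -29, 1], 0],
  [[25, -29, 1], 0],
  [[25, -29, 1], 0],
])

```text
time_s: 16.02
position: [0.2903, -0.1063, 0.3564]
tcp_rot: [[0.952, -0.198, -0.232], [0.025, -0.707, 0.707], [-0.305, -0.679, -0.668]]
force: [0.7, -1.1, -0.2]
opening: 0.106
```

Request:
send_rows([
  [[27, -28, 2], 0],
  [[27, -28, 2], 0],
  [[27, -28, 2], 0],
  [[27, -28, 2], 0],
  [[27, -28, 2], 0],
])

```text
time_s: 16.43
position: [0.4408, 0.0177, 0.4129]
tcp_rot: [[0.952, -0.193, -0.238], [0.034, -0.705, 0.708], [-0.304, -0.682, -0.665]]
force: [-0.0, -0.8, 0.4]
opening: 0.1
```

```bash
python3 st.py; python3 mv.py .80 .28 .42
```

```text
[-32.765  19.045  86.347  30.374 112.691 -25.189] [0.441 0.018 0.413] t 16.43 F [-0.021 -0.829  0.432]
[[ 0.952 -0.193 -0.238]
 [ 0.034 -0.705  0.708]
 [-0.304 -0.682 -0.665]]
lean 48.31579637545995 phi 108.57813646839087 xang 2.0412032532157887
pos [0.4408 0.0177 0.4129] t 16.43 tool mm [ 348.6 -259.2   95.5] len 444.8 rows@40 12.0 per [ 29.1 -21.6   8. ]
```

Request:
send_rows([
  [[30, -22, 8], 0],
  [[30, -22, 8], 0],
  [[30, -22, 8], 0],
  [[30, -22, 8], 0],
  [[30, -22, 8], 0],
])

```text
time_s: 16.85
position: [0.5902, 0.1406, 0.4243]
tcp_rot: [[0.952, -0.184, -0.246], [0.046, -0.706, 0.706], [-0.304, -0.683, -0.664]]
force: [-0.2, -1.0, 0.5]
opening: 0.098
```

Request:
send_rows([
  [[30, -22, 8], 0],
  [[30, -22, 8], 0],
  [[30, -22, 8], 0],
  [[25, -18, 7], 0],
  [[20, -14, 5], 0],
])

```text
time_s: 17.27
position: [0.7226, 0.2511, 0.4309]
tcp_rot: [[0.949, -0.179, -0.259], [0.058, -0.708, 0.704], [-0.309, -0.683, -0.662]]
force: [-0.0, -1.1, 0.3]
opening: 0.098
```

```bash
python3 st.py; python3 mv.py .90 .28 .42
```

```text
[ -5.366  42.104  42.597  47.077 112.549  10.9  ] [0.723 0.251 0.431] t 17.27 F [-0.034 -1.065  0.293]
[[ 0.949 -0.179 -0.259]
 [ 0.058 -0.708  0.704]
 [-0.309 -0.683 -0.662]]
lean 48.57213831089731 phi 110.21535626543036 xang 3.5248211403020875
pos [0.7226 0.2511 0.4309] t 17.27 tool mm [173.5 -44.8 -18.4] len 180.1 rows@40 5.0 per [34.7 -9.  -3.7]
```

Request:
send_rows([
  [[32, -5, -6], 0],
  [[30, -5, -6], 0],
  [[25, -4, -5], 0],
  [[25, -4, -5], 0],
  [[25, -4, -5], 0],
])

```text
time_s: 17.68
position: [0.8297, 0.263, 0.4111]
tcp_rot: [[0.948, -0.181, -0.262], [0.062, -0.704, 0.708], [-0.312, -0.687, -0.656]]
force: [-0.1, -0.1, -1.5]
opening: 0.099
```

```bash
python3 st.py
```

```text
[ -4.053  57.671  12.881  53.177 120.811  24.174] [0.83  0.263 0.411] t 17.68 F [-0.147 -0.1   -1.463]
[[ 0.948 -0.181 -0.262]
 [ 0.062 -0.704  0.708]
 [-0.312 -0.687 -0.656]]
lean 49.010299414904736 phi 110.32737564675475 xang 3.728539541743627
```

Request:
send_rows([
  [[14, 27, 25], 0],
  [[14, 27, 25], 0],
  [[14, 27, 25], 0],
  [[16, 25, 22], 0],
  [[20, 20, 18], 0],
])

```text
time_s: 18.1
position: [0.8495, 0.2591, 0.2353]
tcp_rot: [[0.954, -0.16, -0.256], [0.07, -0.707, 0.704], [-0.293, -0.689, -0.663]]
force: [0.7, -0.1, 0.4]
opening: 0.103
```

```bash
python3 st.py
```

```text
[ -4.141  63.477  24.325  46.404 109.32    8.191] [0.849 0.259 0.235] t 18.1 F [ 0.679 -0.076  0.445]
[[ 0.954 -0.16  -0.256]
 [ 0.07  -0.707  0.704]
 [-0.293 -0.689 -0.663]]
lean 48.47570538701848 phi 109.95438035244028 xang 4.212975689695594
```

Now push outward along +x.

Request:
send_rows([
  [[36, -8, -9], 0],
  [[36, -8, -9], 0],
  [[36, -8, -9], 0],
  [[36, -8, -9], 0],
  [[36, -8, -9], 0],
])

```text
time_s: 18.52
position: [0.9027, 0.2582, 0.1948]
tcp_rot: [[0.959, -0.202, -0.199], [0.007, -0.686, 0.728], [-0.284, -0.699, -0.656]]
force: [-1.3, 0.7, -0.4]
opening: 0.099
```

```bash
python3 st.py
```

```text
[ -4.476  71.005  12.677  48.674 109.039  13.704] [0.903 0.258 0.195] t 18.52 F [-1.342  0.703 -0.376]
[[ 0.959 -0.202 -0.199]
 [ 0.007 -0.686  0.728]
 [-0.284 -0.699 -0.656]]
lean 48.97950605941811 phi 105.32076544777337 xang 0.4027733247103052
```

Request:
send_rows([
  [[35, -12, -14], 0],
  [[35, -12, -14], 0],
  [[35, -12, -14], 0],
  [[35, -12, -14], 0],
  [[35, -12, -14], 0],
])

```text
time_s: 18.93
position: [0.9419, 0.2368, 0.2291]
tcp_rot: [[0.978, -0.198, -0.058], [-0.088, -0.654, 0.751], [-0.187, -0.73, -0.658]]
force: [-0.7, -0.3, -0.3]
opening: 0.095
```

Request:
send_rows([
  [[35, -12, -14], 0],
  [[35, -12, -14], 0],
  [[35, -12, -14], 0],
  [[35, -12, -14], 0],
  [[35, -12, -14], 0],
])

```text
time_s: 19.35
position: [0.9771, 0.1983, 0.2742]
tcp_rot: [[0.978, -0.193, 0.084], [-0.188, -0.621, 0.761], [-0.094, -0.76, -0.643]]
force: [0.3, -0.9, 0.3]
opening: 0.097
```

```bash
python3 st.py
```

```text
[-8.747 66.519 12.544 50.721 98.871 13.953] [0.977 0.198 0.274] t 19.35 F [ 0.312 -0.891  0.258]
[[ 0.978 -0.193  0.084]
 [-0.188 -0.621  0.761]
 [-0.094 -0.76  -0.643]]
lean 49.95242949169944 phi 83.70365814129313 xang -10.865566269995456
```

```bash
cat > plan.py <<'E'
# usage: plan.py n turn_total x y z  -> n rows straight to target with turn spread
import sys,numpy as np,cv2
from rig import bot
n=int(sys.argv[1]);tt=float(sys.argv[2]);tgt=np.array([float(a) for a in sys.argv[3:6]])
s=bot.read_state();R=s['tcp_rot'];d=(tgt-s['position'])*1000/n;rows=[]
for i in range(n):
    rows.append([[int(round(v)) for v in R.T@d],round(tt/n,3)])
    R=R@cv2.Rodrigues(np.array([0,0,tt/n]))[0]
print('pos',s['position'].round(3),'step',np.linalg.norm(d).round(1))
for i in range(0,n,5): print(rows[i:i+5])
E
python3 plan.py 15 1.45 .72 -.25 .38
```

```text
pos [0.977 0.198 0.274] step 35.2
[[[-12, 17, -29], 0.097], [[-10, 18, -29], 0.097], [[-8, 18, -29], 0.097], [[-7, 19, -29], 0.097], [[-5, 20, -29], 0.097]]
[[[-3, 20, -29], 0.097], [[-1, 20, -29], 0.097], [[1, 20, -29], 0.097], [[3, 20, -29], 0.097], [[5, 20, -29], 0.097]]
[[[7, 19, -29], 0.097], [[9, 18, -29], 0.097], [[10, 17, -29], 0.097], [[12, 16, -29], 0.097], [[14, 15, -29], 0.097]]
```

Request:
send_rows([
  [[-12, 17, -29], 0.097],
  [[-10, 18, -29], 0.097],
  [[-8, 18, -29], 0.097],
  [[-7, 19, -29], 0.097],
  [[-5, 20, -29], 0.097],
])

```text
time_s: 19.77
position: [0.8893, 0.0489, 0.3099]
tcp_rot: [[0.766, -0.637, 0.087], [-0.463, -0.452, 0.762], [-0.447, -0.624, -0.641]]
force: [1.1, -0.3, 0.9]
opening: 0.099
```

Request:
send_rows([
  [[-3, 20, -29], 0.097],
  [[-1, 20, -29], 0.097],
  [[1, 20, -29], 0.097],
  [[3, 20, -29], 0.097],
  [[5, 20, -29], 0.097],
])

```text
time_s: 20.18
position: [0.7962, -0.1091, 0.352]
tcp_rot: [[0.356, -0.929, 0.096], [-0.628, -0.162, 0.761], [-0.692, -0.331, -0.642]]
force: [0.5, -0.0, -0.3]
opening: 0.101
```

```bash
python3 st.py;  python3 plan.py 5 0.5 .70 -.24 .37
```

```text
[-31.603  48.55   41.637  47.374 108.352  48.008] [ 0.796 -0.109  0.352] t 20.18 F [ 0.508 -0.017 -0.285]
[[ 0.356 -0.929  0.096]
 [-0.628 -0.162  0.761]
 [-0.692 -0.331 -0.642]]
lean 50.078648133421375 phi 82.80838448468107 xang -60.43759911788033
pos [ 0.796 -0.109  0.352] step 32.7
[[[7, 21, -24], 0.1], [[9, 20, -24], 0.1], [[11, 19, -24], 0.1], [[13, 18, -24], 0.1], [[15, 17, -24], 0.1]]
```

Request:
send_rows([
  [[7, 22, -24], 0.1],
  [[9, 21, -24], 0.1],
  [[11, 20, -24], 0.1],
  [[13, 19, -24], 0.1],
  [[15, 18, -24], 0.1],
])

```text
time_s: 20.6
position: [0.6887, -0.2495, 0.3744]
tcp_rot: [[-0.157, -0.982, 0.11], [-0.628, 0.185, 0.756], [-0.763, 0.05, -0.645]]
force: [0.2, -0.4, 0.2]
opening: 0.097
```

```bash
python3 st.py;  python3 plan.py 5 0 .535 -.305 .30
```

```text
[-44.107  44.88   45.904  43.575 116.036  68.142] [ 0.689 -0.25   0.374] t 20.6 F [ 0.174 -0.398  0.227]
[[-0.157 -0.982  0.11 ]
 [-0.628  0.185  0.756]
 [-0.763  0.05  -0.645]]
lean 49.84289650767184 phi 81.75998659566612 xang -104.03441219313541
pos [ 0.689 -0.25   0.374] step 35.9
[[[23, 27, -2], 0.0], [[23, 27, -2], 0.0], [[23, 27, -2], 0.0], [[23, 27, -2], 0.0], [[23, 27, -2], 0.0]]
```

Request:
send_rows([
  [[23, 27, -2], 0],
  [[23, 27, -2], 0],
  [[23, 27, -2], 0],
  [[23, 27, -2], 0],
  [[23, 27, -2], -0.1],
])

```text
time_s: 21.02
position: [0.5326, -0.3153, 0.3031]
tcp_rot: [[-0.054, -0.99, 0.13], [-0.656, 0.134, 0.743], [-0.753, -0.045, -0.657]]
force: [0.2, -0.9, 0.4]
opening: 0.1
```

```bash
python3 st.py;  python3 plan.py 6 0 .53 -.30 .13
python3 - <<'E'
from h import *
for n in('top','side'):
    c=capture(n);cv2.imwrite(f'pics/{n}3.png',c['image'])
E
```

```text
[-56.445  40.284  65.965  33.533 109.974  41.242] [ 0.533 -0.315  0.303] t 21.02 F [ 0.158 -0.93   0.4  ]
[[-0.054 -0.99   0.13 ]
 [-0.656  0.134  0.743]
 [-0.753 -0.045 -0.657]]
lean 48.96242146440859 phi 80.05724921150689 xang -94.71716727990896
pos [ 0.533 -0.315  0.303] step 29.0
[[[20, 2, 21], 0.0], [[20, 2, 21], 0.0], [[20, 2, 21], 0.0], [[20, 2, 21], 0.0], [[20, 2, 21], 0.0]]
[[[20, 2, 21], 0.0]]
```

View pics/top3.png

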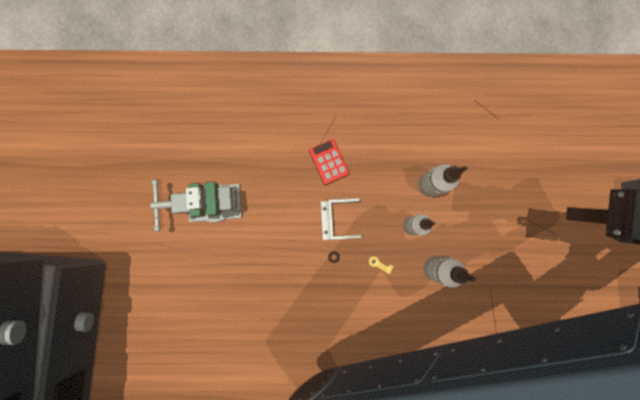

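View pics/side3.png

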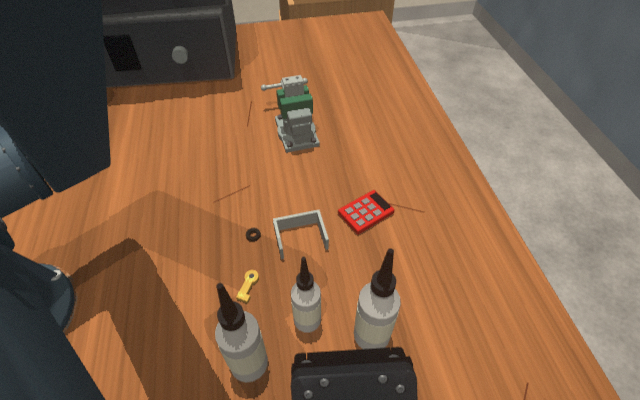

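Request:
send_rows([
  [[20, 2, 21], 0],
  [[20, 2, 21], 0],
  [[20, 2, 21], 0],
  [[20, 2, 21], 0],
  [[20, 2, 21], 0],
])

```text
time_s: 21.53
position: [0.5328, -0.312, 0.1614]
tcp_rot: [[-0.059, -0.987, 0.152], [-0.668, 0.152, 0.729], [-0.742, -0.059, -0.668]]
force: [-0.2, -0.4, 0.1]
opening: 0.096
```

```bash
python3 st.py;  python3 plan.py 5 0 .53 -.29 .06
cat > chk.py <<'E'
from opt import *
from rig import bot
R=bot.read_state()['tcp_rot']
print('edge y ang',np.degrees(np.arctan2(R[1,1],R[0,1])))
bigk=[(.619,-.147),(.409,-.158)]
def bigr(z): return np.where(z<.125,.031,np.where(z<.155,.031-.013*(z-.125)/.03,np.where(z<.255,.018,-1)))
import sys
g=.009;pd=np.array([.0745,.997]);n=np.array([-pd[1],pd[0]])
F=fingers(g)@R.T;Bd=body@R.T;W=wr@R.T
h=max(.004-F[:,2].min(),.004-Bd[:,2].min())
for o in np.arange(-.015,.0151,.003):
    u=F[:,:2]@pd;v=F[:,:2]@n+o;m=(np.abs(v)<.024)&(F[:,2]+h<.1)
    re=u[m]+np.sqrt(.024**2-v[m]**2);D=re.max();i=np.where(m)[0][re.argmax()];T=B-pd*D+n*o
    z=Bd[:,2]+h;rr=rad(z);k=rr>0;cb=(np.hypot(Bd[k,0]+T[0]-B[0],Bd[k,1]+T[1]-B[1])-rr[k]).min()
    c=[9,9]
    for s in np.linspace(-.15,.185,24):
        t=T+pd*s
        for P in (F,Bd,W):
            zz=P[:,2]+h;r2=bigr(zz);k=r2>0
            for j,(x,y) in enumerate(bigk):
                if k.any(): c[j]=min(c[j],(np.hypot(P[k,0]+t[0]-x,P[k,1]+t[1]-y)-r2[k]).min())
    print('o',o.round(3),'T',T.round(4),'h',h.round(4),'zc',(F[i,2]+h).round(3),'v',v[i].round(4),'cb',cb.round(4),'right,left',np.round(c,4))
E
python3 chk.py
```

```text
[-56.544  48.205  73.032  32.105  95.841  33.079] [ 0.533 -0.312  0.161] t 21.53 F [-0.247 -0.414  0.115]
[[-0.059 -0.987  0.152]
 [-0.668  0.152  0.729]
 [-0.742 -0.059 -0.668]]
lean 48.106928681434525 phi 78.19925784720593 xang -95.01228644023445
pos [ 0.533 -0.312  0.161] step 20.8
[[[12, 2, 17], 0.0], [[12, 2, 17], 0.0], [[12, 2, 17], 0.0], [[12, 2, 17], 0.0], [[12, 2, 17], 0.0]]
edge y ang 171.2374875496647
o -0.015 T [ 0.5287 -0.1401] h 0.03 zc 0.044 v -0.0057 cb 0.0114 right,left [0.0287 0.0255]
o -0.012 T [ 0.5257 -0.1404] h 0.03 zc 0.044 v -0.0027 cb 0.0121 right,left [0.0317 0.0226]
o -0.009 T [ 0.5227 -0.1404] h 0.03 zc 0.044 v 0.0003 cb 0.0128 right,left [0.0347 0.0196]
o -0.006 T [ 0.5197 -0.1399] h 0.03 zc 0.044 v 0.0033 cb 0.0126 right,left [0.0377 0.0166]
o -0.003 T [ 0.5167 -0.1395] h 0.03 zc 0.044 v 0.0016 cb 0.0125 right,left [0.0407 0.0136]
o -0.0 T [ 0.5137 -0.139 ] h 0.03 zc 0.044 v -0.0002 cb 0.0128 right,left [0.0437 0.0106]
o 0.003 T [ 0.5108 -0.1386] h 0.03 zc 0.044 v 0.0028 cb 0.0126 right,left [0.0467 0.0076]
o 0.006 T [ 0.5078 -0.1381] h 0.03 zc 0.045 v 0.0011 cb 0.0125 right,left [0.0497 0.0046]
o 0.009 T [ 0.5048 -0.1376] h 0.03 zc 0.045 v 0.0041 cb 0.0127 right,left [0.0527 0.0016]
o 0.012 T [ 0.5018 -0.1372] h 0.03 zc 0.045 v 0.0024 cb 0.0127 right,left [ 0.0557 -0.0014]
o 0.015 T [ 0.4989 -0.1365] h 0.03 zc 0.045 v 0.0054 cb 0.0123 right,left [ 0.0587 -0.0044]
```

Request:
send_rows([
  [[12, 2, 17], -0.04],
  [[12, 2, 17], -0.04],
  [[12, 2, 17], 0],
  [[12, 2, 17], 0],
  [[12, 2, 17], 0],
])

```text
time_s: 21.95
position: [0.5405, -0.2926, 0.0544]
tcp_rot: [[0.021, -0.987, 0.162], [-0.684, 0.104, 0.722], [-0.729, -0.126, -0.673]]
force: [0.3, -0.6, 0.2]
opening: 0.102
```

```bash
python3 st.py;  python3 chk.py | sed -n 1,6p; python3 plan.py 5 0 .524 -.25 .034
```

```text
[-55.243  55.641  76.137  33.077  85.693  23.616] [ 0.54  -0.293  0.054] t 21.95 F [ 0.317 -0.594  0.157]
[[ 0.021 -0.987  0.162]
 [-0.684  0.104  0.722]
 [-0.729 -0.126 -0.673]]
lean 47.68879943980394 phi 77.37043905361888 xang -88.27264950775812
edge y ang 173.9862454163689
o -0.015 T [ 0.5287 -0.1402] h 0.0308 zc 0.044 v -0.0042 cb 0.0107 right,left [0.0233 0.0207]
o -0.012 T [ 0.5257 -0.1403] h 0.0308 zc 0.044 v -0.0012 cb 0.0112 right,left [0.0263 0.0178]
o -0.009 T [ 0.5227 -0.1401] h 0.0308 zc 0.044 v 0.0018 cb 0.0116 right,left [0.0293 0.0148]
o -0.006 T [ 0.5197 -0.1398] h 0.0308 zc 0.044 v 0.0001 cb 0.0112 right,left [0.0323 0.0118]
o -0.003 T [ 0.5167 -0.1393] h 0.0308 zc 0.045 v -0.0016 cb 0.0111 right,left [0.0353 0.0088]
pos [ 0.54  -0.293  0.054] step 10.0
[[[-3, 5, 8], 0.0], [[-3, 5, 8], 0.0], [[-3, 5, 8], 0.0], [[-3, 5, 8], 0.0], [[-3, 5, 8], 0.0]]
```

Request:
send_rows([
  [[-3, 4, 9], 0],
  [[-3, 4, 9], 0],
  [[-3, 4, 9], 0],
  [[-3, 4, 9], 0],
  [[-3, 4, 9], 0],
])

```text
time_s: 22.37
position: [0.5296, -0.2461, 0.0307]
tcp_rot: [[0.019, -0.986, 0.166], [-0.687, 0.107, 0.719], [-0.726, -0.128, -0.675]]
force: [-0.7, 0.3, 0.1]
opening: 0.1
```

```bash
python3 st.py; python3 plan.py 5 0 .526 -.165 .030;python3 - <<'E'
from h import *
for n in('top','side'):
    c=capture(n);cv2.imwrite(f'pics/{n}4.png',c['image'])
E
```

```text
[-53.758  55.62   82.983  34.665  79.159  20.674] [ 0.53  -0.246  0.031] t 22.37 F [-0.72   0.289  0.145]
[[ 0.019 -0.986  0.166]
 [-0.687  0.107  0.719]
 [-0.726 -0.128 -0.675]]
lean 47.52397195002922 phi 77.00718190524358 xang -88.37808726885264
pos [ 0.53  -0.246  0.031] step 16.2
[[[-11, 2, 12], 0.0], [[-11, 2, 12], 0.0], [[-11, 2, 12], 0.0], [[-11, 2, 12], 0.0], [[-11, 2, 12], 0.0]]
```

View pics/top4.png

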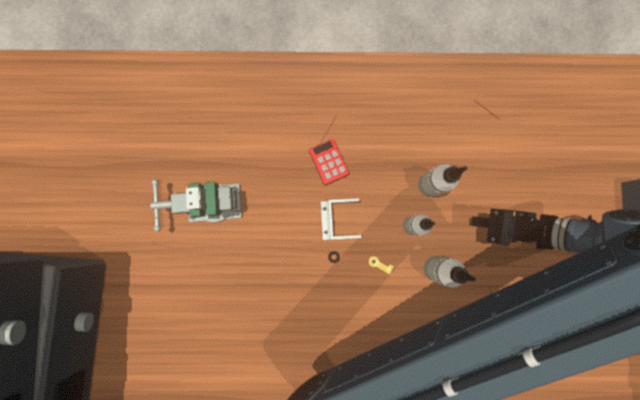

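View pics/side4.png

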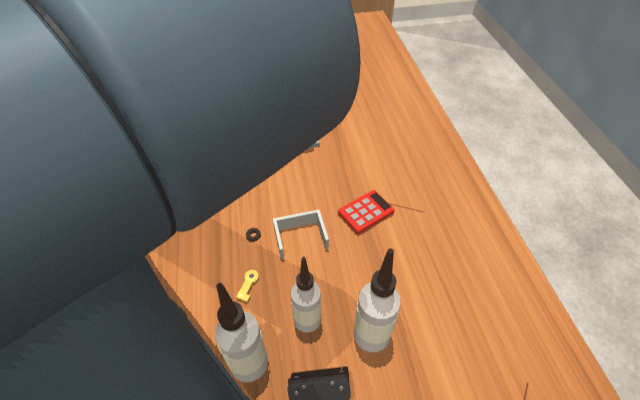

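```bash
cat > kin.py <<'E'
import numpy as np
D=[([-82.82,30.226,82.088],[.187,-.596,.223],[0,0,-1]),
([-133.491,-10.282,138.62],[-.01206,-.17827,.2149],[-.00683,-.02118,-.99975]),
([-114.178,19.708,125.189],[-.0406,-.36027,.1366],[-.02173,-.04445,-.99877]),
([-110.512,26.422,126.725],[-.0445,-.2502,.1142],[-.1,.341,-.935]),
([-87.969,43.178,119.025],[.0513,-.1905,.0953],[-.243,.716,-.654]),
([-32.765,19.045,86.347],[.4408,.0177,.4129],[-.238,.708,-.665]),
([-4.053,57.671,12.881],[.8297,.263,.4111],[-.262,.708,-.656]),
([-8.747,66.519,12.544],[.9771,.1983,.2742],[.084,.761,-.643]),
([-56.445,40.284,65.965],[.5326,-.3153,.3031],[.13,.743,-.657]),
([-53.758,55.62,82.983],[.5296,-.2461,.0307],[.166,.719,-.675])]
A=[];b=[]
for j,p,z in D:
    j=np.radians(j);c,s=np.cos(j[0]),np.sin(j[0]);Q=np.array([[c,s,0],[-s,c,0],[0,0,1]])
    q=Q@p;zz=Q@z;a=j[1];f=j[1]+j[2]
    # unknown: L, d, a1, H, a2, a3, e
    A+= [[zz[0],0,1,0,np.sin(a),np.sin(f),np.cos(f)],[zz[1],1,0,0,0,0,0],[zz[2],0,0,1,np.cos(a),np.cos(f),-np.sin(f)]];b+=list(q)
x,r,_,_=np.linalg.lstsq(np.array(A),np.array(b),rcond=None)
if __name__=='__main__':
    print('L d a1 H a2 a3 e',x.round(4),'res',np.abs(np.array(A)@x-b).max())
E
python3 kin.py
```

```text
L d a1 H a2 a3 e [ 3.053e-01  1.110e-01 -2.000e-04  2.740e-01  5.881e-01  3.917e-01
  1.140e-01] res 0.00038718422913533446
```

```bash
cat > fore.py <<'E'
from kin import x
import numpy as np
from scipy.optimize import fsolve
L,d,a1,H,a2,a3,e=x
z=np.array([.166,.719,-.675]);z/=np.linalg.norm(z)
for y in (-.246,-.14,-.08,-.02,.04,.06):
    tip=np.array([.527+(y+.14)*.07,y,.03]);W=tip-L*z
    r=np.hypot(W[0],W[1]);j1=np.arctan2(W[1],W[0])-np.arcsin(d/r);rad=np.sqrt(r*r-d*d)
    f=lambda v:[a1+a2*np.sin(v[0])+a3*np.sin(v[1])+e*np.cos(v[1])-rad,H+a2*np.cos(v[0])+a3*np.cos(v[1])-e*np.sin(v[1])-W[2]]
    s=fsolve(f,[.9,2.4]);c,sn=np.cos(j1),np.sin(j1)
    u=np.array([np.sin(s[1])*c,np.sin(s[1])*sn,np.cos(s[1])])
    # closest horizontal approach to left bottle along forearm axis, and at z under .255+.08
    t=np.linspace(0,a3,80);P=W-t[:,None]*u
    out=[]
    for bx,by in((.409,-.158),(.619,-.147)):
        # 3D dist from forearm axis to bottle axis segment (0..0.25) 
        dd=np.min([np.linalg.norm(P-np.array([bx,by,zz]),axis=1).min()-rr for zz,rr in [(q,.031 if q<.13 else .018) for q in np.linspace(0,.25,26)]]);out.append(dd)
    print(y,'W',W.round(3),'j',np.degrees([j1,s[0],s[1]-s[0]]).round(1),'fore dist L/R',np.round(out,3))
E
python3 fore.py
```

```text
-0.246 W [ 0.469 -0.466  0.236] j [-54.5  55.4  84.1] fore dist L/R [0.227 0.313]
-0.14 W [ 0.476 -0.36   0.236] j [-47.8  53.1  94.1] fore dist L/R [0.16  0.234]
-0.08 W [ 0.481 -0.3    0.236] j [-43.2  52.3  98.7] fore dist L/R [0.117 0.188]
-0.02 W [ 0.485 -0.24   0.236] j [-38.1  51.7 102.5] fore dist L/R [0.077 0.145]
0.04 W [ 0.489 -0.18   0.236] j [-32.5  51.4 105.4] fore dist L/R [0.054 0.116]
0.06 W [ 0.49  -0.16   0.236] j [-30.5  51.3 106.2] fore dist L/R [0.054 0.111]
```

Request:
send_rows([
  [[-11, 2, 12], 0],
  [[-11, 2, 12], 0],
  [[-11, 2, 12], 0],
  [[-10, 2, 10], 0],
  [[-6, 1, 6], 0],
])

```text
time_s: 22.88
position: [0.5304, -0.1757, 0.0322]
tcp_rot: [[0.02, -0.985, 0.173], [-0.692, 0.111, 0.713], [-0.721, -0.134, -0.68]]
force: [-0.0, 0.7, -0.1]
opening: 0.099
```

```bash
python3 st.py; python3 chk.py | sed -n 1,5p;python3 - <<'E'
from h import *
for n in('top','side'):
    c=capture(n)
    im=c['image'][170:290,380:540] if n=='top' else c['image'][220:400,200:440]
    cv2.imwrite(f'pics/{n}5.png',cv2.resize(im,None,fx=5 if n=='top' else 3.3,fy=5 if n=='top' else 3.3,interpolation=cv2.INTER_CUBIC))
E
```

```text
[-49.812  53.453  90.77   38.325  72.658  19.093] [ 0.53  -0.176  0.032] t 22.88 F [-0.038  0.668 -0.139]
[[ 0.02  -0.985  0.173]
 [-0.692  0.111  0.713]
 [-0.721 -0.134 -0.68 ]]
lean 47.185573917182694 phi 76.39107369474948 xang -88.31914756235744
edge y ang 173.58776236172892
o -0.015 T [ 0.5287 -0.1404] h 0.03 zc 0.043 v -0.0042 cb 0.0096 right,left [0.0242 0.017 ]
o -0.012 T [ 0.5257 -0.1405] h 0.03 zc 0.043 v -0.0012 cb 0.0102 right,left [0.0272 0.014 ]
o -0.009 T [ 0.5227 -0.1403] h 0.03 zc 0.043 v 0.0018 cb 0.0105 right,left [0.0302 0.011 ]
o -0.006 T [ 0.5197 -0.1399] h 0.03 zc 0.043 v 0.0001 cb 0.0102 right,left [0.0332 0.008 ]
```

View pics/top5.png

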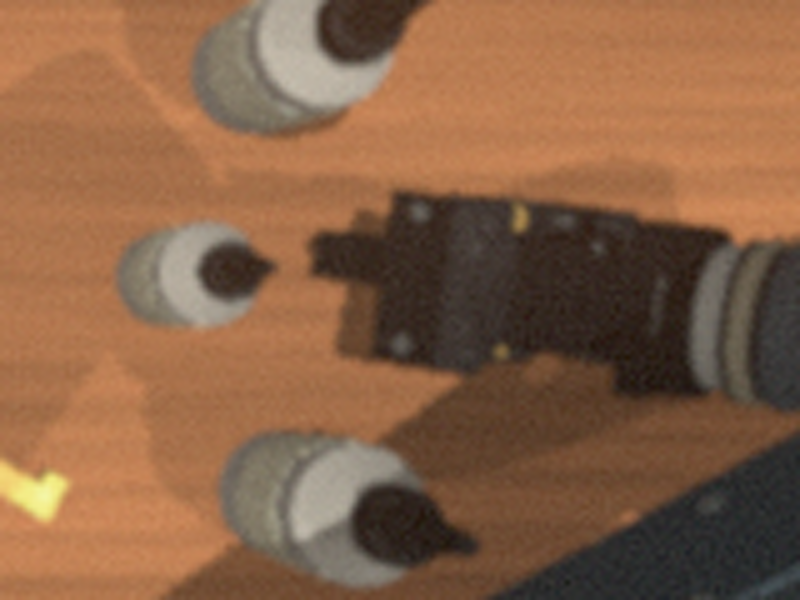

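View pics/side5.png

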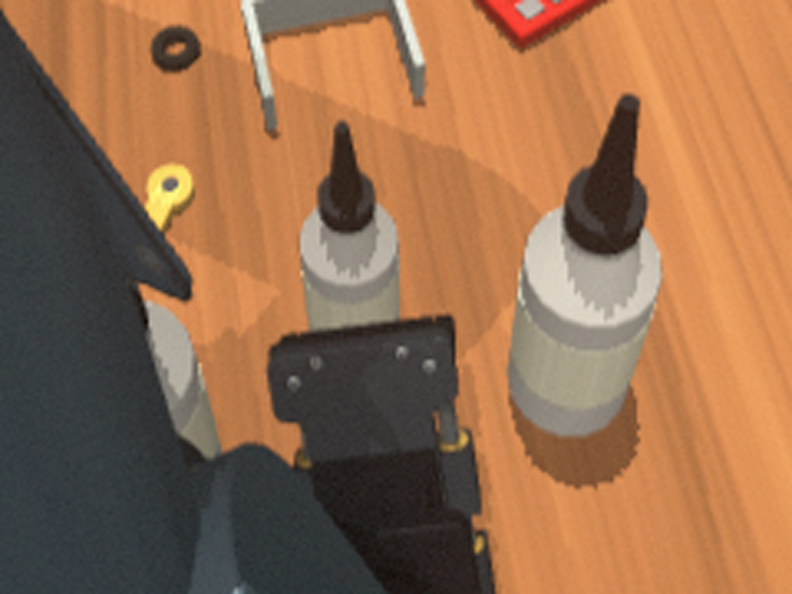

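```bash
python3 plan.py 4 0 .5235 -.146 .029; python3 -c "
from rig import bot
import numpy as np
R=bot.read_state()['tcp_rot'];print((R.T@np.array([.105,.994,0])*8).round(1))"
```

```text
pos [ 0.53  -0.175  0.032] step 7.6
[[[-5, 3, 6], 0.0], [[-5, 3, 6], 0.0], [[-5, 3, 6], 0.0], [[-5, 3, 6], 0.0]]
[-5.5  0.   5.8]
```

Request:
send_rows([
  [[-5, 3, 6], 0],
  [[-5, 3, 6], 0],
  [[-5, 3, 6], 0],
  [[-5, 3, 6], 0],
  [[0, 0, 0], 0],
])

```text
time_s: 23.4
position: [0.523, -0.1444, 0.0285]
tcp_rot: [[0.021, -0.984, 0.176], [-0.696, 0.112, 0.71], [-0.718, -0.138, -0.682]]
force: [-1.8, 0.2, 0.0]
opening: 0.102
```

Request:
send_rows([
  [[-3, 0, 3], 0],
  [[-3, 0, 3], 0],
  [[-3, 0, 3], 0],
  [[-3, 0, 3], 0],
  [[-3, 0, 3], 0],
])

```text
time_s: 23.82
position: [0.527, -0.1253, 0.0284]
tcp_rot: [[0.021, -0.983, 0.18], [-0.7, 0.114, 0.705], [-0.714, -0.141, -0.686]]
force: [0.4, -3.4, 1.0]
opening: 0.098
```

```bash
cat > look.py <<'E'
from h import *
import sys
k=sys.argv[1]
T=capture('top');S=capture('side')
a=cv2.resize(T['image'][180:270,300:500],None,fx=3.9,fy=3.9,interpolation=cv2.INTER_CUBIC)[:350,:780]
b=cv2.resize(S['image'][190:390,200:430],None,fx=1.2,fy=1.2,interpolation=cv2.INTER_CUBIC)
im=np.zeros((600,790,3),np.uint8);im[:a.shape[0],:a.shape[1]]=a;im[355:355+b.shape[0],:b.shape[1]]=b[:245]
cv2.imwrite(f'pics/look{k}.png',im)
for n,c in(('top',T),('side',S)):
    for r in place_of(n,'oiler')[:3]:print(n,round(r['p'],2),r['xy'],at(c,r['xy'])[:2].round(4))
E
python3 look.py 1; python3 st.py
```

```text
top 0.85 [432.8, 266.8] [ 0.4144 -0.1521]
top 0.7 [426.7, 183.3] [ 0.6252 -0.1408]
top 0.67 [406.1, 225.1] [ 0.5183 -0.0866]
side 0.84 [370.9, 335.5] [ 0.6204 -0.1494]
[-46.798  52.504  96.415  41.693  67.378  17.031] [ 0.527 -0.125  0.028] t 24.02 F [ 1.158 -1.774  0.682]
[[ 0.021 -0.984  0.179]
 [-0.699  0.114  0.706]
 [-0.715 -0.14  -0.685]]
lean 46.743620979662985 phi 75.74237816217583 xang -88.28132083315793
```

View pics/look1.png

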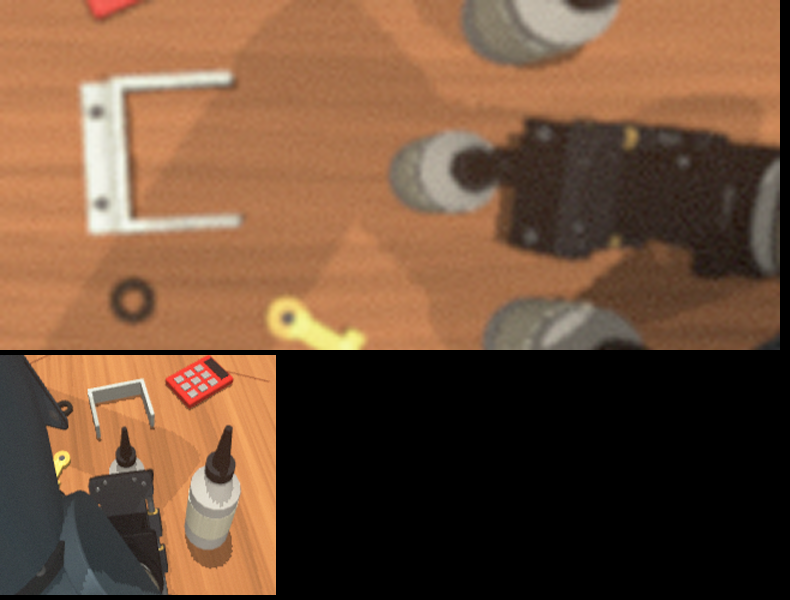

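Request:
send_rows([
  [[-4, 0, 4], 0],
  [[-5, 0, 5], 0],
  [[-5, 0, 5], 0],
  [[-5, 0, 5], 0],
  [[-5, 0, 5], 0],
])

```text
time_s: 24.43
position: [0.5318, -0.0913, 0.0288]
tcp_rot: [[0.02, -0.983, 0.183], [-0.702, 0.117, 0.703], [-0.712, -0.143, -0.687]]
force: [-0.6, -2.7, 0.7]
opening: 0.101
```

```bash
python3 look.py 2; python3 st.py
```

```text
top 0.76 [428.5, 183.7] [ 0.6242 -0.1454]
top 0.62 [394.7, 224.3] [ 0.5202 -0.0577]
side 0.9 [373.4, 331.6] [ 0.6264 -0.1435]
side 0.56 [249.1, 359.6] [ 0.4116 -0.1529]
[-44.058  52.     98.824  44.293  64.869  16.671] [ 0.531 -0.091  0.029] t 24.63 F [-0.498  0.5   -0.446]
[[ 0.021 -0.983  0.182]
 [-0.701  0.116  0.704]
 [-0.713 -0.142 -0.687]]
lean 46.6288913454039 phi 75.51601672861862 xang -88.3239891774248
```

View pics/look2.png

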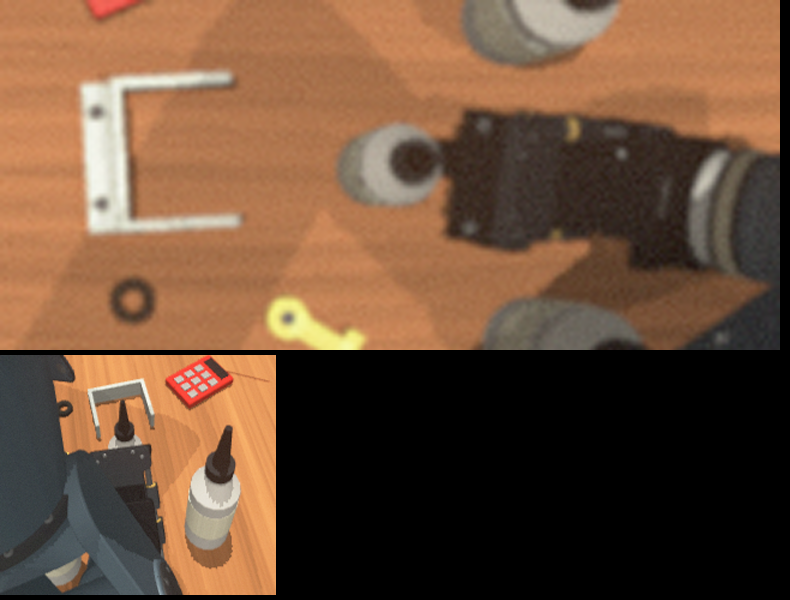

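Request:
send_rows([
  [[-4, 1.5, 4], 0],
  [[-5.5, 1.5, 5.5], 0],
  [[-5.5, 1.5, 5.5], 0],
  [[-5.5, 1.5, 5.5], 0],
  [[-5.5, 1, 5.5], 0],
])

```text
time_s: 25.05
position: [0.5309, -0.055, 0.0286]
tcp_rot: [[0.02, -0.982, 0.189], [-0.704, 0.12, 0.7], [-0.709, -0.147, -0.689]]
force: [0.3, -3.6, 1.3]
opening: 0.098
```

```bash
python3 look.py 3; python3 st.py
```

```text
top 0.76 [434.4, 268.1] [ 0.4112 -0.156 ]
top 0.74 [426.2, 184.6] [ 0.6218 -0.1394]
side 0.64 [374.9, 329.3] [ 0.6301 -0.14  ]
[-41.329  51.509 102.022  47.469  61.82   15.357] [ 0.53  -0.054  0.028] t 25.25 F [ 0.185  0.127 -0.025]
[[ 0.02  -0.982  0.186]
 [-0.703  0.118  0.701]
 [-0.711 -0.145 -0.688]]
lean 46.50302454922898 phi 75.1052333034581 xang -88.33795469222272
```

View pics/look3.png

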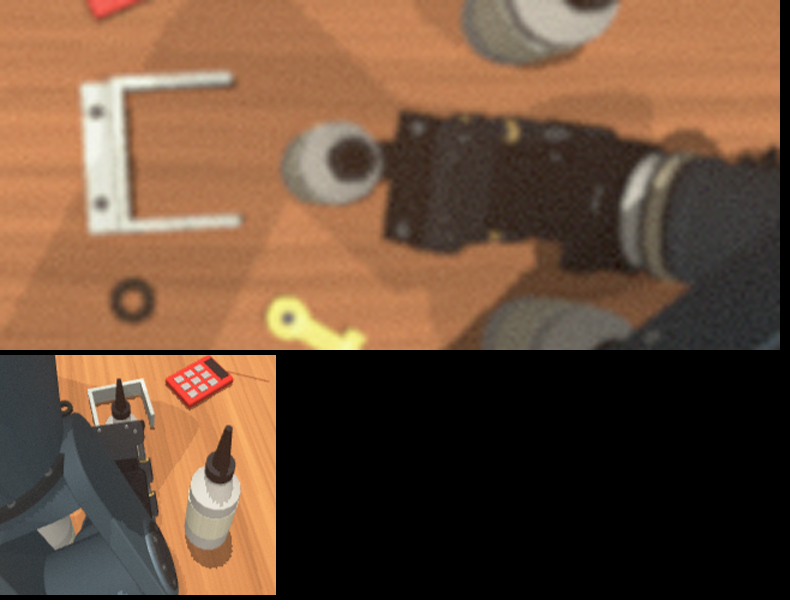

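```bash
cat > fore2.py <<'E'
from kin import x
import numpy as np
from scipy.optimize import fsolve
from rig import bot
L,d,a1,H,a2,a3,e=x
st=bot.read_state();R=st['tcp_rot'];z=R[:,2];p=st['position']
import sys
for y,xx in ((p[1],p[0]),(-.02,.531),(.01,.531),(.04,.531),(.04,.537)):
    W=np.array([xx,y,.03])-L*z
    r=np.hypot(W[0],W[1]);j1=np.arctan2(W[1],W[0])-np.arcsin(d/r);rad=np.sqrt(r*r-d*d)
    f=lambda v:[a1+a2*np.sin(v[0])+a3*np.sin(v[1])+e*np.cos(v[1])-rad,H+a2*np.cos(v[0])+a3*np.cos(v[1])-e*np.sin(v[1])-W[2]]
    s=fsolve(f,[.9,2.4]);c,sn=np.cos(j1),np.sin(j1)
    u=np.array([np.sin(s[1])*c,np.sin(s[1])*sn,np.cos(s[1])])
    t=np.linspace(0,a3,80);P=W-t[:,None]*u
    best=min(((np.linalg.norm(P-np.array([.411,-.156,q]),axis=1)-(.031 if q<.13 else .018 if q<.19 else .008)).min(),q,t[(np.linalg.norm(P-np.array([.411,-.156,q]),axis=1)).argmin()]) for q in np.linspace(0,.25,51))
    tz=np.linspace(.05,L,40);Q=np.array([xx,y,.03])-tz[:,None]*z
    b2=min(((np.linalg.norm(Q-np.array([.411,-.156,q]),axis=1)-(.031 if q<.13 else .018 if q<.19 else .008)).min(),q,tz[(np.linalg.norm(Q-np.array([.411,-.156,q]),axis=1)).argmin()]) for q in np.linspace(0,.25,51))
    print(np.round(y,3),xx,'W',W.round(3),'forearm (dist,zb,t)',np.round(best,3),'tool axis',np.round(b2,3))
E
python3 fore2.py
```

```text
-0.054 0.5302636675396804 W [ 0.473 -0.268  0.24 ] forearm (dist,zb,t) [0.104 0.25  0.064] tool axis [0.06  0.125 0.161]
-0.02 0.531 W [ 0.474 -0.234  0.24 ] forearm (dist,zb,t) [0.08 0.25 0.05] tool axis [0.061 0.125 0.181]
0.01 0.531 W [ 0.474 -0.204  0.24 ] forearm (dist,zb,t) [0.061 0.25  0.04 ] tool axis [0.058 0.185 0.246]
0.04 0.531 W [ 0.474 -0.174  0.24 ] forearm (dist,zb,t) [0.05 0.25 0.03] tool axis [0.058 0.24  0.305]
0.04 0.537 W [ 0.48  -0.174  0.24 ] forearm (dist,zb,t) [0.055 0.25  0.035] tool axis [0.063 0.24  0.305]
```

Request:
send_rows([
  [[-4, 0.5, 4], 0],
  [[-5.5, 0.5, 5.5], 0],
  [[-5.5, 0.5, 5.5], 0],
  [[-5.5, 0.5, 5.5], 0],
  [[-5.5, 0.5, 5.5], 0],
])

```text
time_s: 25.67
position: [0.5342, -0.0182, 0.0281]
tcp_rot: [[0.02, -0.981, 0.192], [-0.706, 0.122, 0.697], [-0.708, -0.149, -0.691]]
force: [-0.8, -3.2, 1.6]
opening: 0.097
```

```bash
python3 look.py 4; python3 st.py
```

```text
top 0.96 [366.8, 222.2] [0.5251 0.0128]
top 0.89 [425.9, 183.5] [ 0.6247 -0.1387]
top 0.64 [436.1, 268.6] [ 0.41   -0.1603]
side 0.85 [371.7, 331.2] [ 0.6238 -0.1423]
[-38.026  51.213 104.289  50.912  59.264  14.64 ] [ 0.533 -0.018  0.028] t 25.87 F [ 0.062  0.109 -0.508]
[[ 0.02  -0.982  0.189]
 [-0.705  0.121  0.699]
 [-0.709 -0.147 -0.69 ]]
lean 46.38588633914266 phi 74.83105308429714 xang -88.38245484520455
```

View pics/look4.png

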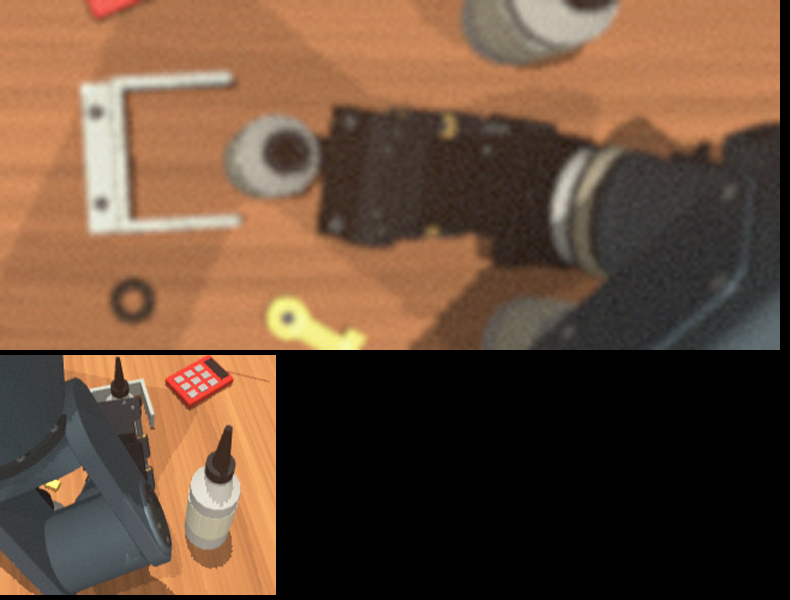

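Request:
send_rows([
  [[-4, 0.5, 4], 0],
  [[-5, 0.5, 5], 0],
  [[-5, 0.5, 5], 0],
  [[-5, 0.5, 5], 0],
  [[-4, 0, 4], 0],
])

```text
time_s: 26.28
position: [0.5373, 0.0143, 0.0278]
tcp_rot: [[0.019, -0.981, 0.194], [-0.708, 0.124, 0.695], [-0.706, -0.151, -0.692]]
force: [-0.7, -2.9, 0.8]
opening: 0.1
```

```bash
python3 look.py 5; python3 st.py
```

```text
top 0.96 [353.3, 220.7] [0.5287 0.047 ]
top 0.94 [426.7, 184.1] [ 0.6231 -0.1408]
side 0.72 [372.3, 331.0] [ 0.6249 -0.1421]
side 0.7 [248.8, 361.5] [ 0.4109 -0.1559]
[-34.905  51.03  105.944  54.193  57.166  14.076] [0.537 0.015 0.028] t 26.48 F [-0.932 -0.151  0.66 ]
[[ 0.019 -0.981  0.193]
 [-0.707  0.123  0.696]
 [-0.707 -0.15  -0.691]]
lean 46.26752929623312 phi 74.52204387359718 xang -88.43385676106462
```

View pics/look5.png

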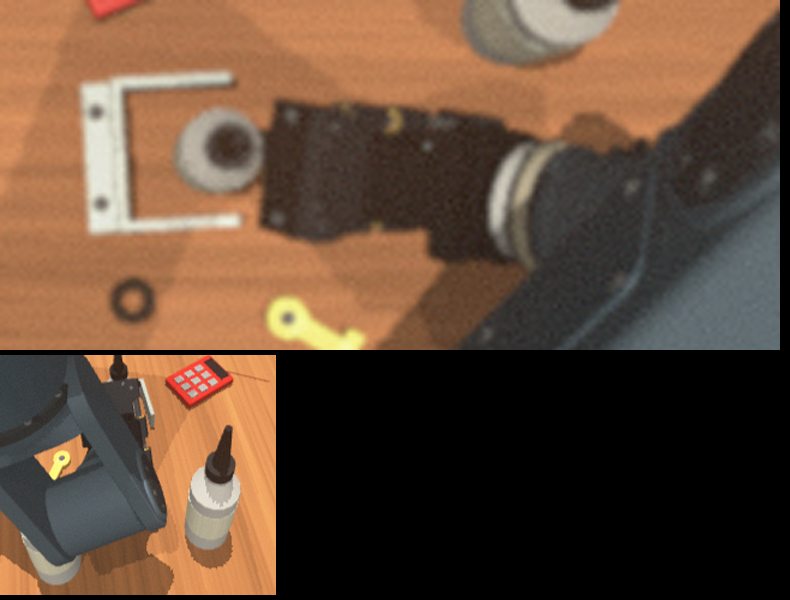

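```bash
python3 - <<'E'
from h import *
S=capture('side');cv2.imwrite('pics/s6.png',cv2.resize(S['image'][200:400,130:400],None,fx=2.9,fy=2.9,interpolation=cv2.INTER_CUBIC))
E
python3 fore2.py
```

```text
0.014 0.5369406031962027 W [ 0.478 -0.198  0.241] forearm (dist,zb,t) [0.061 0.25  0.04 ] tool axis [0.062 0.185 0.253]
-0.02 0.531 W [ 0.472 -0.233  0.241] forearm (dist,zb,t) [0.078 0.25  0.05 ] tool axis [0.06  0.125 0.181]
0.01 0.531 W [ 0.472 -0.203  0.241] forearm (dist,zb,t) [0.059 0.25  0.04 ] tool axis [0.056 0.185 0.246]
0.04 0.531 W [ 0.472 -0.173  0.241] forearm (dist,zb,t) [0.048 0.25  0.03 ] tool axis [0.055 0.24  0.305]
0.04 0.537 W [ 0.478 -0.173  0.241] forearm (dist,zb,t) [0.053 0.25  0.035] tool axis [0.061 0.24  0.305]
```

View pics/s6.png

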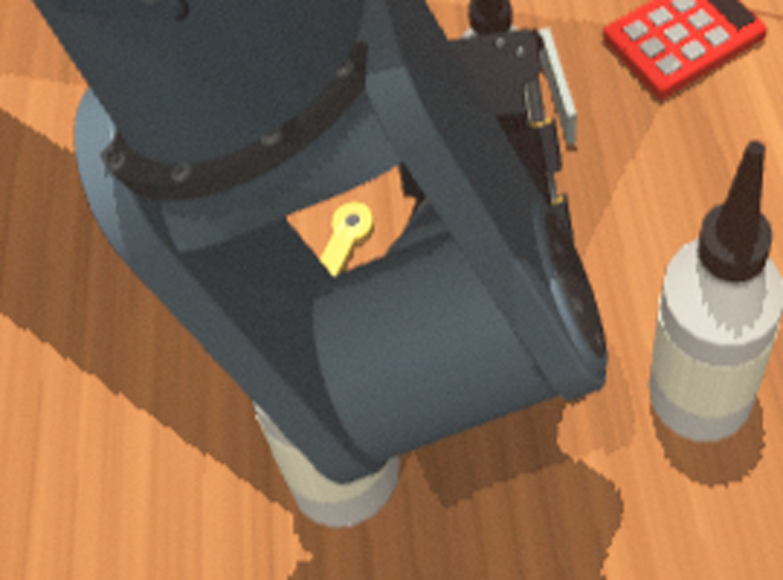

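Request:
send_rows([
  [[-3, 0, 3], 0],
  [[-3, 0, 3], 0],
  [[-3, 0, 3], 0],
  [[-3, 0, 3], 0],
  [[-2, 0, 2], 0],
])

```text
time_s: 26.95
position: [0.5411, 0.0326, 0.0276]
tcp_rot: [[0.018, -0.98, 0.197], [-0.71, 0.126, 0.693], [-0.704, -0.153, -0.693]]
force: [-1.2, -2.9, 2.0]
opening: 0.101
```

```bash
python3 look.py 6; python3 st.py
```

```text
top 0.86 [426.0, 185.2] [ 0.6203 -0.1389]
top 0.72 [345.4, 216.4] [0.5395 0.067 ]
side 0.81 [247.4, 359.2] [ 0.4088 -0.1517]
side 0.71 [374.1, 332.8] [ 0.6271 -0.1458]
side 0.58 [249.2, 283.5] [ 0.422  -0.0114]
[-32.93   50.94  106.583  56.221  56.02   13.981] [0.541 0.033 0.028] t 27.15 F [ 0.718 -0.067  0.046]
[[ 0.018 -0.98   0.196]
 [-0.709  0.126  0.694]
 [-0.705 -0.152 -0.693]]
lean 46.15519393573399 phi 74.19271949143659 xang -88.52601868853283
```

View pics/look6.png

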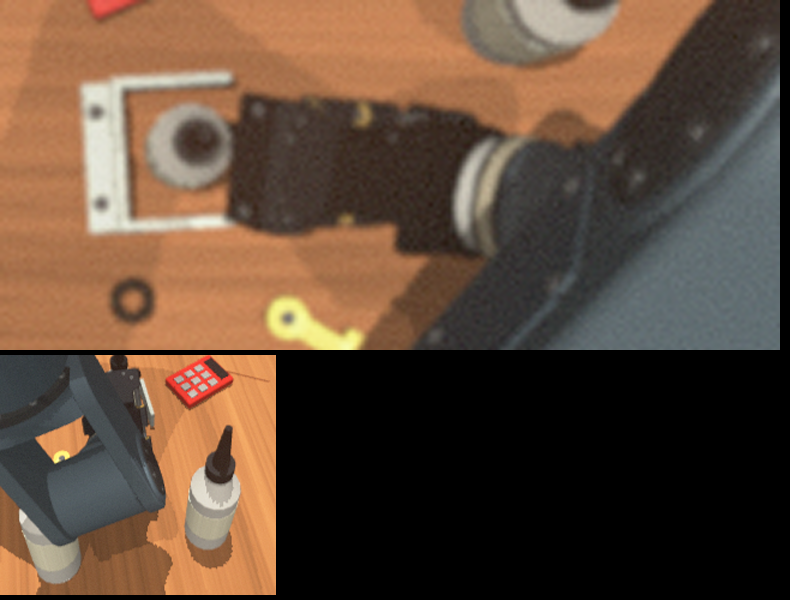

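Request:
send_rows([
  [[-1.5, 0, 1.5], 0],
  [[-1.5, 0, 1.5], 0],
  [[-1.5, 0, 1.5], 0],
  [[-1, 0, 1], 0],
  [[-1, 0, 1], 0],
])

```text
time_s: 27.57
position: [0.5426, 0.0413, 0.0275]
tcp_rot: [[0.018, -0.98, 0.198], [-0.71, 0.127, 0.693], [-0.704, -0.153, -0.694]]
force: [0.9, -3.4, 1.0]
opening: 0.101
```

```bash
python3 look.py 7; python3 st.py
```

```text
top 0.59 [427.0, 183.5] [ 0.6247 -0.1415]
top 0.55 [339.1, 218.0] [0.5353 0.0829]
side 0.92 [248.2, 361.3] [ 0.4099 -0.1554]
side 0.59 [373.2, 332.9] [ 0.6255 -0.1457]
[-31.981  50.897 106.855  57.171  55.506  13.958] [0.542 0.042 0.028] t 27.77 F [ 0.323 -1.935  0.324]
[[ 0.018 -0.98   0.198]
 [-0.71   0.127  0.693]
 [-0.704 -0.153 -0.693]]
lean 46.10599141103395 phi 74.06174229180074 xang -88.5627133449015
```

View pics/look7.png

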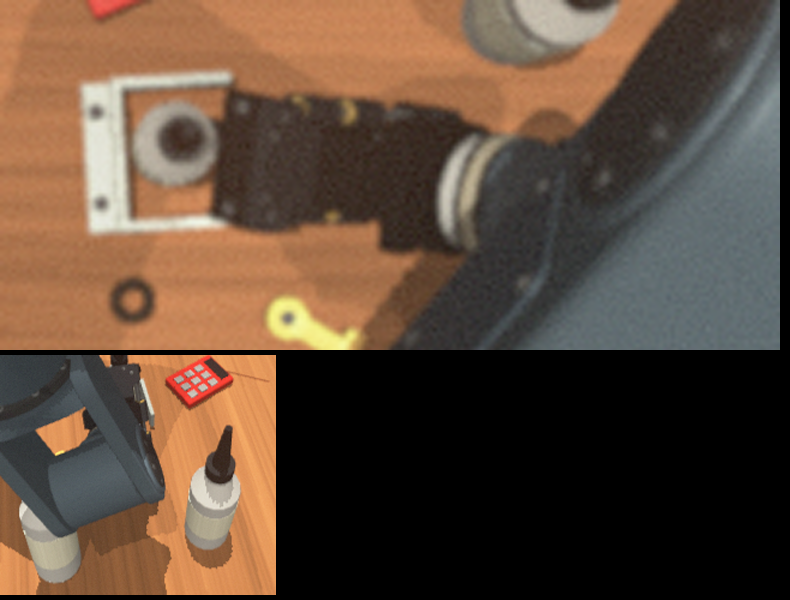

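Request:
send_rows([
  [[-0.7, 0, 0.7], 0],
  [[-0.7, 0, 0.7], 0],
  [[-0.7, 0, 0.7], 0],
  [[-0.7, 0, 0.7], 0],
  [[-0.7, 0, 0.7], 0],
])

```text
time_s: 28.18
position: [0.5434, 0.0462, 0.0275]
tcp_rot: [[0.018, -0.98, 0.199], [-0.71, 0.128, 0.692], [-0.704, -0.153, -0.694]]
force: [-0.7, -3.0, 0.6]
opening: 0.098
```

```bash
python3 st.py
```

```text
[-31.471  50.874 106.992  57.678  55.234  13.95 ] [0.543 0.046 0.028] t 28.18 F [-0.745 -2.983  0.59 ]
[[ 0.018 -0.98   0.199]
 [-0.71   0.128  0.692]
 [-0.704 -0.153 -0.694]]
lean 46.07694821298589 phi 73.99103045575978 xang -88.58182321370215
```

Still at sliding force, 3 N. Small steps until the wall is felt.

Request:
send_rows([
  [[-0.5, 0, 0.5], 0],
  [[-0.5, 0, 0.5], 0],
  [[-0.5, 0, 0.5], 0],
  [[-0.5, 0, 0.5], 0],
  [[-0.5, 0, 0.5], 0],
])

```text
time_s: 28.6
position: [0.5449, 0.047, 0.0275]
tcp_rot: [[0.019, -0.979, 0.201], [-0.714, 0.128, 0.688], [-0.7, -0.157, -0.697]]
force: [-2.1, -6.8, 3.3]
opening: 0.101
```

```bash
python3 st.py|head -1; python3 look.py 8
```

```text
[-31.22   50.755 107.01   57.893  54.865  13.929] [0.545 0.047 0.027] t 28.6 F [-2.128 -6.834  3.273]
top 0.66 [428.1, 184.6] [ 0.6219 -0.1443]
top 0.55 [340.4, 217.4] [0.5369 0.0797]
side 0.86 [250.3, 361.7] [ 0.4133 -0.1567]
side 0.75 [372.7, 331.7] [ 0.6252 -0.1435]
```

View pics/look8.png

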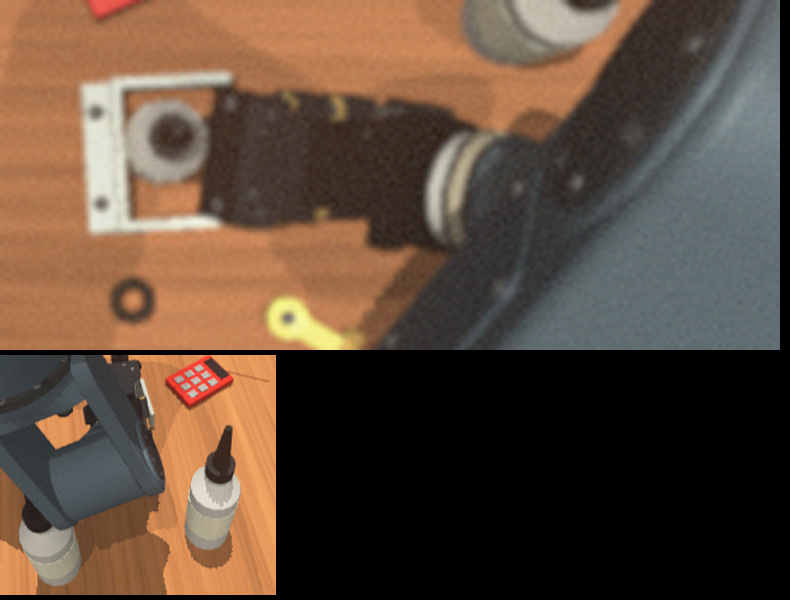

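Request:
send_rows([
  [[2, 0, -2], 0],
  [[3, 0.2, -3], 0],
  [[6, 0.2, -6], 0],
  [[8, 0.2, -8], 0],
  [[8, 0.2, -8], 0],
])

```text
time_s: 29.22
position: [0.5359, 0.0121, 0.0275]
tcp_rot: [[0.02, -0.981, 0.193], [-0.71, 0.122, 0.694], [-0.704, -0.151, -0.694]]
force: [-0.6, -0.6, -0.2]
opening: 0.099
```

```bash
python3 st.py|head -1; python3 look.py 9;python3 plan.py 5 0 .529 -.09 .033
```

```text
[-35.141  50.972 105.994  53.97   57.061  13.946] [0.536 0.012 0.027] t 29.22 F [-0.588 -0.589 -0.227]
top 0.91 [427.6, 185.0] [ 0.6208 -0.143 ]
top 0.8 [341.5, 214.9] [0.5432 0.0769]
side 0.9 [373.5, 332.9] [ 0.626  -0.1458]
side 0.68 [248.0, 360.3] [ 0.4097 -0.1537]
pos [0.537 0.012 0.028] step 20.4
[[[14, -1, -15], 0.0], [[14, -1, -15], 0.0], [[14, -1, -15], 0.0], [[14, -1, -15], 0.0], [[14, -1, -15], 0.0]]
```

View pics/look9.png

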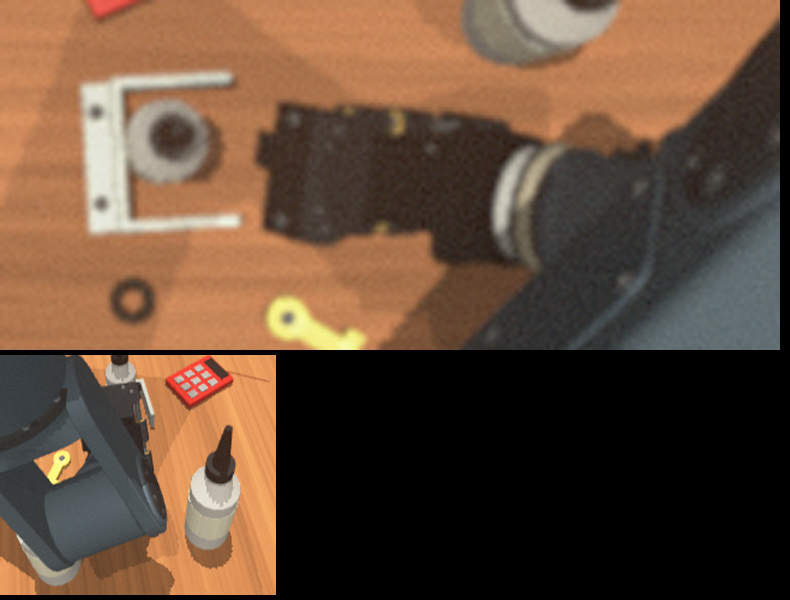

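Clean separation, with the bottle upright. I'll back off further along the same corridor.

Request:
send_rows([
  [[14, -1, -15], 0],
  [[14, -1, -15], 0],
  [[14, -1, -15], 0],
  [[14, -1, -15], 0],
  [[14, -1, -15], 0],
])

```text
time_s: 29.83
position: [0.5241, -0.0856, 0.0316]
tcp_rot: [[0.021, -0.983, 0.183], [-0.703, 0.115, 0.702], [-0.711, -0.144, -0.689]]
force: [0.1, -0.1, 0.2]
opening: 0.099
```

```bash
python3 st.py|head -1; python3 plan.py 5 0 .528 -.26 .036
```

```text
[-44.16   51.416 100.294  44.538  64.095  15.86 ] [ 0.524 -0.086  0.032] t 29.83 F [ 0.118 -0.113  0.194]
pos [ 0.524 -0.086  0.032] step 34.9
[[[24, -5, -25], 0.0], [[24, -5, -25], 0.0], [[24, -5, -25], 0.0], [[24, -5, -25], 0.0], [[24, -5, -25], 0.0]]
```

Request:
send_rows([
  [[20, -4, -21], 0],
  [[22, -4, -23], 0],
  [[22, -4, -23], 0],
  [[22, -4, -23], 0],
  [[18, -2, -19], 0],
])

```text
time_s: 30.25
position: [0.521, -0.2376, 0.0355]
tcp_rot: [[0.02, -0.984, 0.174], [-0.697, 0.111, 0.708], [-0.717, -0.136, -0.684]]
force: [-0.2, -0.2, 0.3]
opening: 0.098
```

Request:
send_rows([
  [[0, 0, 0], 0],
  [[0, 0, 0], 0],
  [[0, 0, 0], 0],
  [[0, 0, 0], 0],
  [[0, 0, 0], 0],
])

```text
time_s: 30.67
position: [0.5208, -0.241, 0.0348]
tcp_rot: [[0.018, -0.984, 0.178], [-0.698, 0.115, 0.707], [-0.716, -0.137, -0.685]]
force: [0.5, 0.3, 0.5]
opening: 0.102
```

```bash
python3 st.py|head -1
python3 - <<'E'
from h import *
v=(.5317,.0659,92.6)
a=np.radians(v[2]);h=np.array([v[0],v[1]])+np.array([np.cos(a),np.sin(a)])*.011
print('home axis',h)
for n,(x0,y0,w,hh,s) in {'top':(300,150,200,150,4),'side':(130,150,270,200,2.9)}.items():
    c=capture(n)
    for t in ('oiler','keypad','pawl','grommet'):
        for r in place_of(n,t)[:3]:print(n,t,round(r['p'],2),r['xy'],at(c,r['xy'])[:2].round(4))
    im=cv2.resize(c['image'][y0:y0+hh,x0:x0+w],None,fx=s,fy=s,interpolation=cv2.INTER_CUBIC)
    for z in (0,.1):
        q=((proj(c,circ(.539,h[1],z))-[x0,y0]+.5)*s-.5).astype(int);cv2.polylines(im,[q.reshape(-1,1,2)],True,(0,255,0),1)
    cv2.imwrite(f'pics/{n}_end.png',im)
E
```

```text
[-54.194  54.357  85.455  34.874  77.265  19.573] [ 0.521 -0.241  0.035] t 30.67 F [0.507 0.305 0.479]
home axis [0.53120101 0.07688868]
top oiler 0.91 [426.9, 184.9] [ 0.6211 -0.1412]
top oiler 0.84 [340.0, 216.9] [0.5381 0.0807]
top oiler 0.66 [435.8, 267.5] [ 0.4127 -0.1596]
top keypad 0.7 [327.9, 161.3] [0.6805 0.1119]
top pawl 0.49 [377.9, 264.5] [ 0.4194 -0.0145]
top grommet 0.65 [331.0, 256.5] [0.4387 0.1031]
side oiler 0.91 [372.3, 332.6] [ 0.6241 -0.1449]
side oiler 0.62 [248.2, 360.6] [ 0.41   -0.1542]
side oiler 0.56 [295.2, 236.2] [0.5226 0.08  ]
side keypad 0.79 [364.8, 211.8] [0.6781 0.1157]
side pawl 0.73 [249.7, 284.3] [ 0.4228 -0.0133]
side grommet 0.55 [254.4, 236.8] [0.4403 0.0938]
```

View pics/top_end.png

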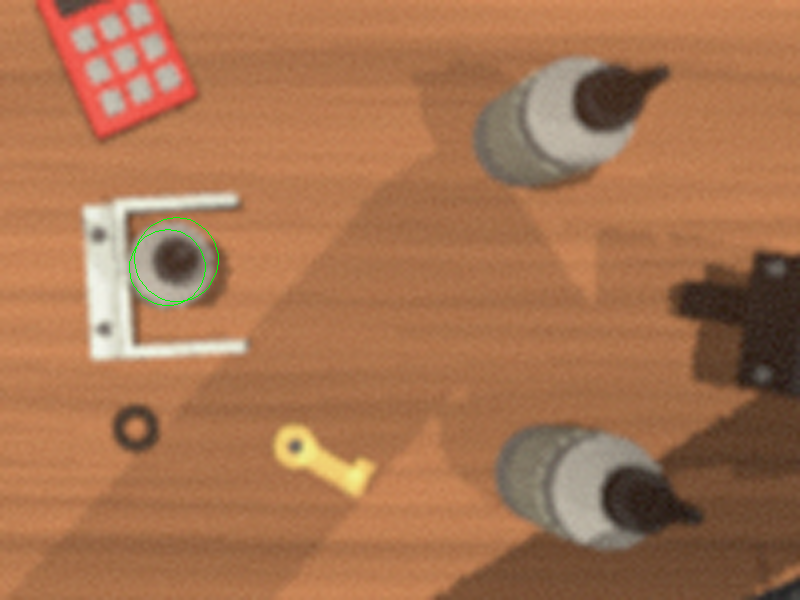

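View pics/side_end.png

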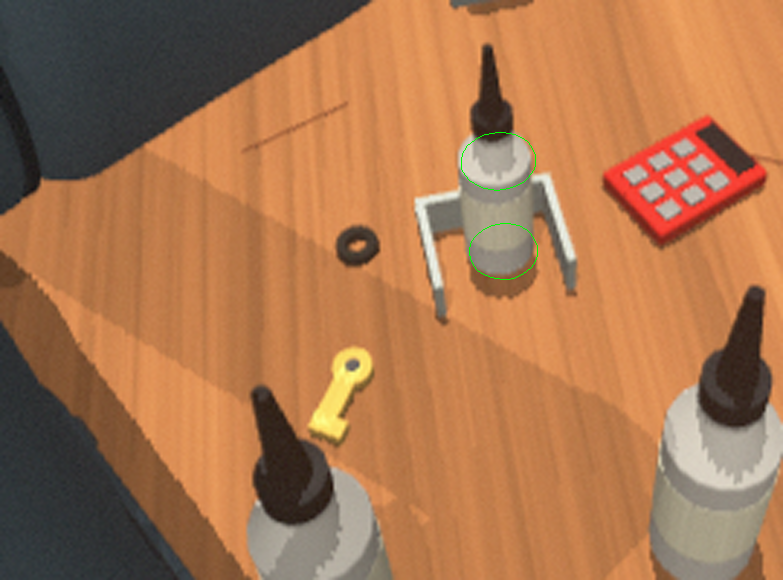

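The bottle stands upright inside the stall, at the home depth against the back wall (top crop, around (172,262)). The other objects haven't moved. The arm is clear.

```bash
python3 -c "
from rig import bot
print(bot.hand_in())"
```

```text
the job is handed in; nothing more can be done
None
```

I pushed the smallest oiler into the stall until it stood against the back wall, backed the arm clear and handed the job in. The clock read about 31 s of the 48 s allowed.

**How the push was done:** Moves could only turn the tool about its own axis, so I got the lean by driving the arm against its reach limits until the tool tilted. That gave a lean of about 47°. I then went in low between the two large oilers and pushed with the back of one finger, touching the bottle about 40 mm up.

**Last checks:**
- **Contact with the wall:** the push force stayed around 3 N while the bottle slid, then rose to about 7 N at the wall.
- **Bottle position:** it stands upright, and its outline is within a millimetre or two of the home-depth model in the top view. It sits about 7 mm off the stall's centre line, clear of the side walls.
- **Everything else:** the keypad, pawl, grommet and both large oilers are within a few millimetres of their first measurements, which is within the measuring noise, and look undisturbed. The arm was touching nothing.

**What disagreed or is uncertain:**
- **Detector in the side view:** in the last look it put the bottle at x = 0.523, against 0.538 from the top view. I trusted the top view and the overlay; both values are inside the stall.
- **Joint 3:** while getting the lean, it read up to about 0.03° past its stated 139.97° limit.

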